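# Load the flask cradle of an orbital shaker

### The job

Get the shaker ready to run: swing its sprung retaining arm open and lock it there with the locking pin, then lay every culture flask from the bench flat in one stack on the sloped cradle, bottom end right down against the backstop and cap uphill, while the arm stays pinned open. When all of them are in, pull the pin so that the arm closes onto the caps, stand the pin back in its parking hole, and leave the other things on the bench where they are.

Things in the scene. Friction and masses are not known exactly. Their poses are not given: they have to be found in the camera images.
- shaker: orbital shaker: white housing, level aluminium platform 280 x 220 mm, its upper face 75 mm above the bench. Origin at the centre of the underside; z up, x towards the uphill end of the cradle, y from the arm's pivot side towards the cradle. Fixed
- cradle: sloped steel cradle fixed on the platform. Origin: foot of the backstop's face, mid-width, at [-0.100, 0.045, 0.087] m in the shaker's frame; x uphill along the shelf (12 degrees), y across, z square to the shelf. Shelf 78 mm long, only 44 mm wide: flasks overhang its sides. Backstop 96 mm high; its side ears (inner faces at y = +-30 mm, to x = 18 mm, 96 mm high) leave 5 mm beside a flask
- retainer (a joint): retaining arm about a vertical pivot, rad: 0 closed on its stop, growing as it swings open, away from the cradle (clockwise from above, its bar from the shaker's +y towards its +x), stop at 1.5. A spring closes it (0.30 N m at 0, 0.46 at 1.25), damped 0.25 N m s/rad: let go, it closes in 1 to 2 s. It rests at about 1.20 on a pin in the lock hole, at about 0.09 on the caps of flasks all home
- retainer_hinge (a point): on the arm's pivot axis, at the mid-height of the bar (16 mm above the platform); at [0.003, -0.075, 0.091] m in the shaker's frame
- retainer_rod (a point): point of the arm's bar under its rod, 120 mm from the pivot, 16 mm above the platform. The bar runs straight from the pivot past here to 130 mm; 8 mm thick, 6 to 26 mm above the platform. The 12 mm rod rises here to 130 mm above the platform, leaning 12 degrees to the closing side; it presses on the caps. Boss and spring at the pivot: 26 mm across, 53 mm tall
- pin: loose locking pin: steel shank 12 mm across, 60 mm long with a 6 mm tapered tip; collar 28 mm across from 60 to 65 mm; black round grip 22 mm across from 65 to 103 mm; button to 106 mm. Origin at the tip, z towards the grip. Starts in the parking hole. Fully in a hole its tip is 27 mm below the platform's face; it may lean 0.15 rad. Held by the grip, its shank can push the arm's bar
- lock_hole (a point): centre of the mouth of the lock hole in the platform: 14 mm across, 27 mm deep, bevelled 3 mm; vertical; 70 mm from the arm's pivot along the bar. A pin standing in it, on the closing side of the bar, keeps the arm open at about 1.20 rad. At [0.066, -0.043, 0.075] m in the shaker's frame
- park_hole (a point): centre of the mouth of the parking hole, the same size, beside the pivot and the cradle, clear of the arm's swing. At [-0.060, -0.065, 0.075] m in the shaker's frame
- flask1: flat clear culture flask, white cap; 107 mm long, 50 wide, 20 thick, about 50 g (three to five alike; None if absent). Starts flat on the bench. Origin at the centre of the underside of its body, which runs from x = -39 mm (bottom end) to 39 mm (shoulders 34 mm wide from 27 mm on); neck and cap, 19 mm across, along x to 68 mm; z up, square to its flat side
- flask2: flat clear culture flask, white cap; 107 mm long, 50 wide, 20 thick, about 50 g (three to five alike; None if absent). Starts flat on the bench. Origin at the centre of the underside of its body, which runs from x = -39 mm (bottom end) to 39 mm (shoulders 34 mm wide from 27 mm on); neck and cap, 19 mm across, along x to 68 mm; z up, square to its flat side
- flask3: flat clear culture flask, white cap; 107 mm long, 50 wide, 20 thick, about 50 g (three to five alike; None if absent). Starts flat on the bench. Origin at the centre of the underside of its body, which runs from x = -39 mm (bottom end) to 39 mm (shoulders 34 mm wide from 27 mm on); neck and cap, 19 mm across, along x to 68 mm; z up, square to its flat side
- flask4: flat clear culture flask, white cap; 107 mm long, 50 wide, 20 thick, about 50 g (three to five alike; None if absent). Starts flat on the bench. Origin at the centre of the underside of its body, which runs from x = -39 mm (bottom end) to 39 mm (shoulders 34 mm wide from 27 mm on); neck and cap, 19 mm across, along x to 68 mm; z up, square to its flat side
- flask5: flat clear culture flask, white cap; 107 mm long, 50 wide, 20 thick, about 50 g (three to five alike; None if absent). Starts flat on the bench. Origin at the centre of the underside of its body, which runs from x = -39 mm (bottom end) to 39 mm (shoulders 34 mm wide from 27 mm on); neck and cap, 19 mm across, along x to 68 mm; z up, square to its flat side
- flask1_cap (a point): centre of the end of the cap of flask1, at x = 68 mm, z = 10 mm in the flask's frame
- flask2_cap (a point): centre of the end of the cap of flask2, at x = 68 mm, z = 10 mm in the flask's frame
- flask3_cap (a point): centre of the end of the cap of flask3, at x = 68 mm, z = 10 mm in the flask's frame
- flask4_cap (a point): centre of the end of the cap of flask4, at x = 68 mm, z = 10 mm in the flask's frame
- flask5_cap (a point): centre of the end of the cap of flask5, at x = 68 mm, z = 10 mm in the flask's frame
- bottle: a small reagent bottle with a blue cap, 42 mm across and 85 mm tall, standing beside the flasks; not part of the job. Origin at the centre of its underside
- beaker: a white plastic waste beaker, 96 mm across and 115 mm tall; not part of the job. Origin at the centre of its underside
- tube_rack: a green rack of orange-capped tubes, 85 x 200 x 109 mm; not part of the job. Origin at the centre of its underside
- tip_boxes: a stack of two orange pipette-tip boxes, 85 x 125 x 160 mm; not part of the job. Origin at the centre of its underside
- pipette: a hand pipette lying down, 225 mm long and 28 mm thick; not part of the job. Origin at the centre of its underside
- cold_block: a blue cold block, 70 x 110 x 45 mm; not part of the job. Origin at the centre of its underside
There are look-alikes about, which are no part of the job. What is shaped like the flask5 but black is not meant. There is more than one size of the pin; the job needs the smaller.

How it is judged:
By the outcome, as a careful person would: the job done as asked, in the order asked, and still so for the second after the job is handed in, with the robot touching nothing.
Of flask1, flask2, flask3, flask4, flask5 only 3 to 5 are there at a start; the rules pass over those that are not, and their reading is None.
At some moment in a run one of flask1, flask2, flask3, flask4, flask5 may be knocked a few centimetres aside while the robot is not near it.
It also fails if it takes over 210 s, if anything falls off the work surface, if the arm or the gripper's body presses on something with over 40 N, if the wrist force passes 120 N, or if a joint passes its speed limit or range.

### The arm

A 6-joint arm with a two-finger parallel gripper is mounted at the origin on the work surface. World frame = base frame: x ahead of the robot, y to its left, z up, the work surface at z = 0. Lengths are in m, angles in degrees, forces in N, time in s.
With the tool pointing down it reaches from about 0.425 to 1.125 m from the base axis. Payload 14.9 kg.
Tool frame: the origin (TCP) lies midway between the tips of the shut fingers; the grasp point (between the pads) lies behind it (ctrl.pinch_z is the z of the grasp point in the tool frame, in m); z points along the fingers, y is the line along which they close (so a half turn about z gives the same grasp; the last joint's range is limited). The gripper opens to 91 mm and grips with 3 to 60 N. Pads are 32 mm wide; open, the fingers measure 118 mm over their backs; the gripper's body (76 mm by 178 mm) begins 60 mm behind the grasp point.
Start: joints at [65.93, 21.709, 99.362, -0, 58.929, -1.908], TCP at [0.264, 0.648, 0.214] pointing down, gripper open.
Joint ranges: [-158.91, 158.91], [-42.39, 125.64], [0.06, 152.35], [-60.88, 240.88], [17.5, 164.5], [-176.32, 176.32]. Speed limits (degrees/s): [108.29, 108.29, 136.94, 180, 180, 180].

### API

Orientations are given as a 3x3 rotation matrix whose columns are the frame's x, y, z axes.
In Python, from plant import ctrl gives the robot as it stands.
- The arm moves only by the shell command python3 -m creep 'ROWS' [FORCE]. ROWS is JSON, one flat list of numbers, 5 for each row, row after row: the shift along the tool's x, y, z normalised to -1 to 1, where 1 is 10 cm, then the turn about the tool's z normalised to -1 to 1, where 1 is pi/2 rad, then the gripper command: -1 is shut, 1 is fully open, values between are in proportion. A call has 1 to 20 rows; each row is the pose to reach, as a shift and turn from the pose commanded when the call began, along the tool's axes at that moment; what a row does not reach only later rows make up. A row lasts 1/10 s, in which the tool goes at most 50 mm and 8.59 degrees, less where a joint would pass 70% of its speed; a pose out of reach is approached as far as the arm can. A call with a number of a shift or a turn outside -1 to 1 is refused whole. A call with a gripper value outside its range is refused whole. The fingers move at their own pace and stop on an object; FORCE is the grip in N (left out, the last holds). Time passes only in rows, so rows that repeat a pose let the fingers close. It gives the time, the measured TCP pose, the force, the opening and the grip force at its end, in the units of the state.
- ctrl.get_obs(): the state, without advancing time (a new reading comes with each control period).
- ctrl.grab_frame(name): name is "scene" or "top" or "wrist"; returns a dict with "frame" (420x560x3 uint8, blue, green, red), "mtx" (3x3 intrinsics, pixels), "position" and "orientation" of the camera in the world. Camera axes: x right, y up, looking along -z (the intrinsics and any distortion apply to the point x, -y, -z); pixel columns grow to the right and rows downward; lengths in m; the calibration is good to about 2 mm. A picture is of the moment at which its call begins. There is no depth.
- ctrl.hand_in(): hands the job in; it is judged then, once.
The state is a dict: "time_s": time; "qpos": joint angles; "joint_velocities": joint speeds; "joint_efforts": joint torques, N m; "eef_pos": TCP position; "tool_rot": TCP orientation; "contact_force": force on the tool from outside, world axes, zero at the start; "torque": the same for the moment, N m; "opening": finger opening in m; "finger_force": force on a finger pad.
Only numpy, scipy, OpenCV 4.12 (cv2) and the standard library are available. Lean on these libraries where they do the work, as an engineer would, in place of code of your own. Each camera call takes 0.05 s, during which the arm holds its last target. There are 200 camera calls.

## Working session

There is one attempt and no reset: what is moved stays moved. The work goes in short steps, Python scripts to look and compute and a shell command to move; the robot and the scene stay as the last step left them, time stands still between calls to the robot, and variables do not carry over. Pictures are saved under pics/ and viewed, at most 14 in all, crops included, and the job is handed in when it is done.

```bash
ls; mkdir -p pics; cat > h.py <<'E'
import numpy as np, cv2
from plant import ctrl
def grab(n,save=None):
    f=ctrl.grab_frame(n)
    if save: cv2.imwrite('pics/'+save,f['frame'])
    return f
def ray(f,u,v):
    K=np.array(f['mtx']);R=np.array(f['orientation']);
    d=np.linalg.solve(K,[u,v,1.]);d=R@np.array([d[0],-d[1],-d[2]])
    return np.array(f['position']),d/np.linalg.norm(d)
def plane(f,u,v,z):
    p,d=ray(f,u,v);return p+d*(z-p[2])/d[2]
def proj(f,P):
    K=np.array(f['mtx']);R=np.array(f['orientation']);c=R.T@(np.array(P)-f['position'])
    q=K@np.array([c[0],-c[1],-c[2]]);return q[:2]/q[2]
def tri(f1,p1,f2,p2):
    a,d=ray(f1,*p1);b,e=ray(f2,*p2)
    s=np.linalg.lstsq(np.stack([d,-e],1),b-a,rcond=None)[0]
    x,y=a+s[0]*d,b+s[1]*e
    return (x+y)/2,np.linalg.norm(x-y)
E
python3 - <<'E'
from h import *
for n in('scene','top','wrist'):
    f=grab(n,n+'0.png');print(n,f['mtx'],f['position'],f['orientation'],f.keys())
o=ctrl.get_obs();print(o,ctrl.pinch_z)
E
```

```text
pics
scene [[388.13215029   0.         280.96574848]
 [  0.         388.13215029 214.62784505]
 [  0.           0.           1.        ]] [ 0.89658674 -0.46134313  1.01100082] [[ 7.97716594e-01 -5.16596031e-01  3.11089660e-01]
 [ 6.03032517e-01  6.83258985e-01 -4.11714637e-01]
 [ 1.35341520e-04  5.16028779e-01  8.56571235e-01]] dict_keys(['frame', 'mtx', 'position', 'orientation'])
top [[415.66303439   0.         280.67395205]
 [  0.         415.66303439 208.1288163 ]
 [  0.           0.           1.        ]] [ 0.40493905 -0.0366914   1.24206033] [[ 0.01014381  0.99248124 -0.12197578]
 [-0.99993428  0.0107197   0.00406598]
 [ 0.00534295  0.12192652  0.99252475]] dict_keys(['frame', 'mtx', 'position', 'orientation'])
wrist [[313.91601126   0.         283.73420982]
 [  0.         313.91601126 210.32841511]
 [  0.           0.           1.        ]] [0.19542359 0.67670955 0.3840646 ] [[ 3.77106918e-01 -8.93229530e-01 -2.44808864e-01]
 [ 9.26169725e-01  3.63727249e-01  9.95596757e-02]
 [ 1.14012231e-04 -2.64279200e-01  9.64446210e-01]] dict_keys(['frame', 'mtx', 'position', 'orientation'])
{'time_s': 0.15, 'qpos': array([ 6.59305972e+01,  2.17317132e+01,  9.93863732e+01, -5.36475435e-04,
        5.89274375e+01, -1.90882401e+00]), 'joint_velocities': array([-0.03574802, -0.17210964, -0.21963646,  0.02919774,  0.02533975,
       -0.0929217 ]), 'joint_efforts': array([ 3.43391832e-06, -7.64106131e+01, -4.34662664e+01,  6.50785351e-02,
        4.08520899e-02, -7.10788390e-05]), 'eef_pos': array([0.26394536, 0.64802817, 0.2134511 ]), 'tool_rot': array([[-9.26132153e-01,  3.77199067e-01, -3.16725987e-04],
       [ 3.77199199e-01,  9.26131866e-01, -7.28729313e-04],
       [ 1.84540124e-05, -7.94368435e-04, -9.99999684e-01]]), 'contact_force': array([-0.59400849,  0.02349406,  0.28697932]), 'torque': array([ 0.00259161,  0.00160067, -0.00471738]), 'finger_force': 0.0, 'opening': 0.09111239340091176} -0.0188
```

View pics/top0.png

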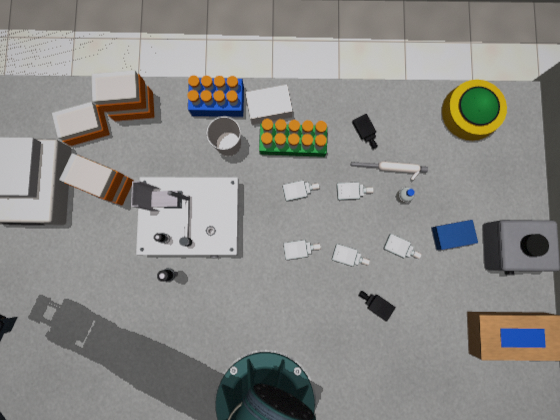

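View pics/scene0.png

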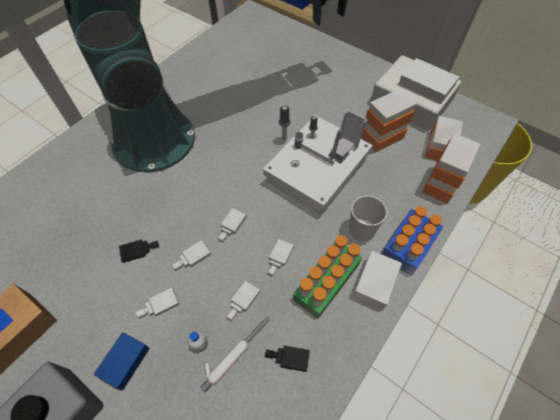

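```bash
python3 - <<'E'
from h import *
f=grab('top');w=grab('wrist')
for uv in[(137,178),(238,178),(238,255),(137,255)]: print(uv,plane(f,*uv,.075).round(3))
lock=plane(f,210,231,.075);print('lock',lock, proj(w,lock))
for uv in [(297,190),(352,190),(297,250),(348,256),(400,245)]: print(plane(f,*uv,.015).round(3))
im=cv2.resize(f['frame'][160:300,110:300],None,fx=4,fy=4,interpolation=cv2.INTER_CUBIC);cv2.imwrite('pics/crop1.png',im)
E
```

```text
(137, 178) [0.63  0.369 0.075]
(238, 178) [0.634 0.081 0.075]
(238, 255) [0.415 0.076 0.075]
(137, 255) [0.413 0.357 0.075]
lock [0.48153563 0.15626634 0.075     ] [  3.95609031 481.76163639]
[ 0.611 -0.09   0.015]
[ 0.613 -0.255  0.015]
[ 0.432 -0.091  0.015]
[ 0.416 -0.241  0.015]
[ 0.45  -0.394  0.015]
```

View pics/crop1.png

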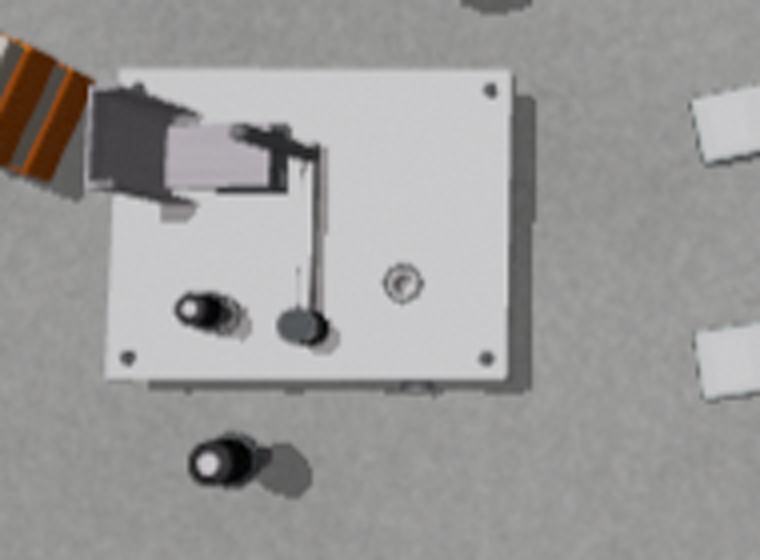

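View pics/wrist0.png

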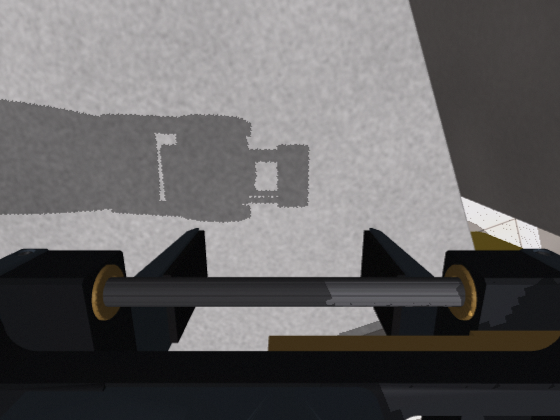

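```bash
cat >> h.py <<'E'
import json,os
def S(p): # shaker frame -> world
    x,y,t=json.load(open('shaker.json'));c,s=np.cos(t),np.sin(t)
    return np.array([x+c*p[0]-s*p[1],y+s*p[0]+c*p[1],p[2] if len(p)>2 else 0])
def need(P,xdir=None):
    "shift in units (current tool axes) and turn (units of 90deg) to TCP P with tool x along xdir (world, either sign free if sym)"
    o=ctrl.get_obs();R=np.array(o['tool_rot']);d=R.T@(np.array(P)-o['eef_pos'])
    t=0
    if xdir is not None:
        v=R.T@np.array([xdir[0],xdir[1],0]);t=np.arctan2(v[1],v[0])
    t=np.degrees(t)
    print('shift',(d*10).round(3),'turn',round(t/90,3),'or',round((t-180*np.sign(t))/90,3),'q6',o['qpos'][5].round(1),'eef',o['eef_pos'].round(4))
E
python3 - <<'E'
from h import *
from scipy.optimize import least_squares
f=grab('top')
c=lambda u,v:(110+(u+.5)/4-.5,160+(v+.5)/4-.5)
obs=[(c(512,70),(.14,.11)),(c(508,380),(.14,-.11)),(c(105,380),(-.14,-.11)),(c(403,283),(.066,-.043))]
W=np.array([plane(f,*p,.075)[:2] for p,_ in obs]);M=np.array([m for _,m in obs])
wt=np.array([1,1,1,2])[:,None]
def res(q):
    C,s=np.cos(q[2]),np.sin(q[2]);return ((M@np.array([[C,s],[-s,C]])+q[:2]-W)*wt).ravel()
r=least_squares(res,[.52,.22,-1.57]);print(r.x,np.degrees(r.x[2]),(res(r.x)/1e-3).round(1))
json.dump(list(r.x),open('shaker.json','w'))
for n,p in dict(park=(-.06,-.065,.154),lock=(.066,-.043,.075),piv=(.003,-.075,.128),cradle=(-.1,.045,.087)).items():
    w=S(p);u=proj(f,w);print(n,w.round(4),u.round(1),((u-[110,160])*4).round())
s=grab('scene'); print(proj(s,S((-.06,-.065,.154))),proj(s,S((.066,-.043,.075))))
q=plane(f,*c(205,463),.15);print('bigpin',q)
ex=S((1,0,0))-S((0,0,0)); need(S((-.06,-.065,.118)),S((0,1,0))-S((0,0,0)))
E
```

```text
[ 0.52533546  0.22151683 -1.56104346] -89.44120166256113 [ 0.5  0.3  0.3  0.4  0.4 -0.1 -0.6 -0.3]
park [0.4598 0.2809 0.154 ] [157.  236.8] [188. 307.]
lock [0.483  0.1551 0.075 ] [210.4 230.5] [402. 282.]
piv [0.4504 0.2178 0.128 ] [183.4 241.1] [293. 324.]
cradle [0.5694 0.322  0.087 ] [151.1 198.8] [164. 155.]
[313.65218391 118.69434589] [294.62289199 164.85701052]
bigpin [0.36022217 0.26750345 0.15      ]
shift [-3.198 -2.663  0.959] turn 1.748 or -0.252 q6 -1.9 eef [0.2641 0.6482 0.2138]
```

```bash
for i in 1 2 3 4; do python3 -m creep '[-0.4,-0.333,0,0,0.1, -0.8,-0.666,0,0,0.1, -0.8,-0.666,0,0,0.1]' 40; done; python3 -m creep '[0,0,0,-0.25,0.1,0,0,0,-0.25,0.1,0,0,0,-0.25,0.1,0,0,0,-0.25,0.1]'
python3 - <<'E'
from h import *
f=grab('wrist','w1.png'); print(proj(f,S((-.06,-.065,.154))))
need(S((-.06,-.065,.121)),S((0,1,0))-S((0,0,0)));print(ctrl.get_obs()['contact_force'],ctrl.get_obs()['opening'])
E
```

```text
time_s: 0.65
eef_pos: [0.3144, 0.5527, 0.2136]
tool_rot: [[-0.925, 0.379, -0.0], [0.379, 0.925, -0.002], [-0.0, -0.002, -1.0]]
contact_force: [0.0, 0.5, -0.5]
opening: 0.0701
finger_force: 0.0
time_s: 0.95
eef_pos: [0.3634, 0.4614, 0.2139]
tool_rot: [[-0.925, 0.38, -0.0], [0.38, 0.925, -0.001], [-0.0, -0.001, -1.0]]
contact_force: [-0.3, 1.0, -0.8]
opening: 0.0502
finger_force: 0.0
time_s: 1.25
eef_pos: [0.4124, 0.37, 0.214]
tool_rot: [[-0.925, 0.38, 0.0], [0.38, 0.925, -0.0], [-0.0, -0.0, -1.0]]
contact_force: [-0.4, 0.1, -0.6]
opening: 0.0502
finger_force: 0.0
time_s: 1.55
eef_pos: [0.4616, 0.2785, 0.2141]
tool_rot: [[-0.925, 0.38, 0.001], [0.38, 0.925, -0.0], [-0.001, 0.0, -1.0]]
contact_force: [-0.1, 0.1, 0.6]
opening: 0.0498
finger_force: 0.0
time_s: 1.95
eef_pos: [0.4598, 0.282, 0.214]
tool_rot: [[-1.0, -0.008, 0.0], [-0.008, 1.0, 0.0], [-0.0, 0.0, -1.0]]
contact_force: [-0.6, -1.1, 0.3]
opening: 0.0503
finger_force: 0.0
[281.31777407 223.60334926]
shift [ 0.001 -0.01   0.93 ] turn 1.997 or -0.003 q6 -61.2 eef [0.4598 0.2819 0.214 ]
[ 0.52162037 -0.48173099 -0.42090601] 0.05005296702941153
```

View pics/w1.png

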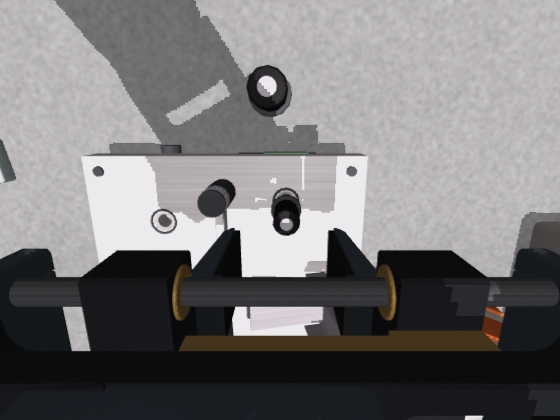

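```bash
python3 -m creep '[0,-0.01,0.4,0,0.1,0,0,0.8,0,0.1,0,0,0.93,0,0.1,0,0,0.93,0,-1,0,0,0.93,0,-1,0,0,0.93,0,-1,0,0,0.93,0,-1,0,0,0.93,0,-1,0,0,0.93,0,-1,0,0,0.93,0,-1,0,0,0.93,0,-1]' 40
python3 - <<'E'
from h import *
f=dict(ctrl.grab_frame('wrist'));o=ctrl.get_obs()
im=cv2.imread('pics/w1.png')
# reproject with old pose: camera shift by eef difference
f['position']=np.array(f['position'])+np.array([.4598,.2819,.214])-o['eef_pos']
for n,p in dict(lock=(.066,-.043,.075),park=(-.06,-.065,.075),sc1=(.1275,-.0975,.075)).items(): print(n,proj(f,S(p)).round(1))
E
```

```text
time_s: 3.1
eef_pos: [0.4609, 0.2815, 0.1224]
tool_rot: [[-1.0, -0.006, 0.002], [-0.006, 1.0, 0.001], [-0.002, 0.001, -1.0]]
contact_force: [-0.2, 1.9, 8.3]
opening: 0.0215
finger_force: 39.9
lock [159.8 220.9]
park [281.8 199.6]
sc1 [ 91.3 168.3]
```

```bash
python3 - <<'E'
import json
q=json.load(open('shaker.json'));q[1]+=.002;json.dump(q,open('shaker.json','w'))
E
python3 -m creep '[0,0,-0.1,0,-1,0,0,-0.2,0,-1,0,0,-0.3,0,-1,0,0,-0.4,0,-1,0,0,-0.5,0,-1,0,0,-0.5,0,-1]' 40
python3 - <<'E'
from h import *
o=ctrl.get_obs();print(o['opening'],o['contact_force'],np.array(o['tool_rot']).round(3))
f=grab('wrist','w2.png')
v=lambda *p:S((*p,0))-S((0,0,0))
print('lock',proj(f,S((.066,-.043,.075))))
for a in(-.35,-.1,.2,.5,.8,1.101,1.15):
    x,y=.003+.0707*np.sin(a),-.075+.0707*np.cos(a)
    print(a,end=' ');need(S((x,y,.140)),v(np.sin(a+.14),np.cos(a+.14)))
E
```

```text
time_s: 3.75
eef_pos: [0.4606, 0.2812, 0.1726]
tool_rot: [[-1.0, -0.006, 0.002], [-0.006, 1.0, 0.001], [-0.002, 0.001, -1.0]]
contact_force: [-1.1, 1.0, -1.8]
opening: 0.0211
finger_force: 39.9
0.021130466545010104 [-1.08831272  0.9951186  -1.77945205] [[-1.    -0.006  0.002]
 [-0.006  1.     0.001]
 [-0.002  0.001 -1.   ]]
lock [145.45188664 233.73837008]
-0.35 shift [-0.56  -0.366  0.318] turn 1.864 or -0.136 q6 -61.4 eef [0.4602 0.281  0.1717]
-0.1 shift [-0.6   -0.538  0.318] turn -1.977 or 0.023 q6 -61.4 eef [0.4602 0.281  0.1717]
0.2 shift [-0.591 -0.749  0.318] turn -1.786 or 0.214 q6 -61.4 eef [0.4602 0.281  0.1717]
0.5 shift [-0.519 -0.948  0.317] turn -1.595 or 0.405 q6 -61.4 eef [0.4602 0.281  0.1717]
0.8 shift [-0.392 -1.117  0.317] turn -1.404 or 0.596 q6 -61.4 eef [0.4602 0.281  0.1717]
1.101 shift [-0.22  -1.241  0.317] turn -1.212 or 0.788 q6 -61.4 eef [0.4602 0.281  0.1717]
1.15 shift [-0.189 -1.256  0.317] turn -1.181 or 0.819 q6 -61.4 eef [0.4602 0.281  0.1717]
```

View pics/w2.png

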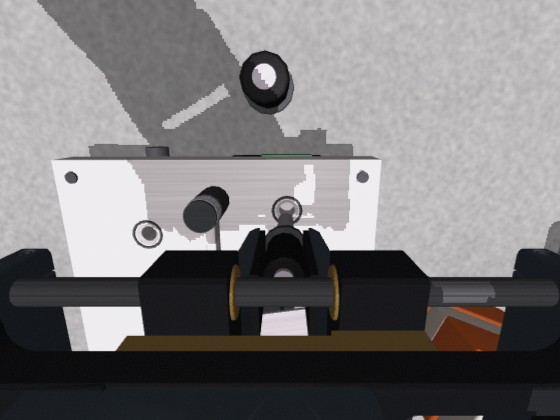

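```bash
python3 -m creep '[-0.28,-0.18,0,-0.07,-1,-0.56,-0.366,0,-0.136,-1,-0.56,-0.366,0.08,-0.136,-1,-0.56,-0.366,0.17,-0.136,-1,-0.56,-0.366,0.17,-0.136,-1]' 40
python3 - <<'E'
from h import *
o=ctrl.get_obs();print(o['contact_force'])
v=lambda *p:S((*p,0))-S((0,0,0))
for a in(-.35,-.2,-.1,0,.1,.2,.3,.4,.5,.6,.7,.8,.9,1.,1.101,1.13):
    x,y=.003+.0707*np.sin(a),-.075+.0707*np.cos(a)
    print(a,end=' ');need(S((x,y,.155)),v(np.sin(a+.14),np.cos(a+.14)))
E
```

```text
time_s: 4.3
eef_pos: [0.5145, 0.2443, 0.152]
tool_rot: [[-0.976, -0.217, -0.003], [-0.217, 0.976, -0.001], [0.003, -0.001, -1.0]]
contact_force: [-0.7, -1.8, -1.6]
opening: 0.0214
finger_force: 39.9
[-0.71287959 -1.77810528 -1.59184875]
-0.35 shift [-0.021 -0.001 -0.03 ] turn 1.999 or -0.001 q6 -79.5 eef [0.5145 0.2443 0.152 ]
-0.2 shift [-0.028 -0.107 -0.03 ] turn -1.905 or 0.095 q6 -79.5 eef [0.5145 0.2443 0.152 ]
-0.1 shift [-0.024 -0.177 -0.03 ] turn -1.842 or 0.158 q6 -79.5 eef [0.5145 0.2443 0.152 ]
0 shift [-0.012 -0.247 -0.03 ] turn -1.778 or 0.222 q6 -79.5 eef [0.5145 0.2443 0.152 ]
0.1 shift [ 0.006 -0.315 -0.03 ] turn -1.714 or 0.286 q6 -79.5 eef [0.5145 0.2443 0.152 ]
0.2 shift [ 0.031 -0.381 -0.03 ] turn -1.651 or 0.349 q6 -79.5 eef [0.5145 0.2443 0.152 ]
0.3 shift [ 0.062 -0.445 -0.029] turn -1.587 or 0.413 q6 -79.5 eef [0.5145 0.2443 0.152 ]
0.4 shift [ 0.099 -0.505 -0.029] turn -1.523 or 0.477 q6 -79.5 eef [0.5145 0.2443 0.152 ]
0.5 shift [ 0.143 -0.561 -0.029] turn -1.46 or 0.54 q6 -79.5 eef [0.5145 0.2443 0.152 ]
0.6 shift [ 0.191 -0.612 -0.029] turn -1.396 or 0.604 q6 -79.5 eef [0.5145 0.2443 0.152 ]
0.7 shift [ 0.245 -0.658 -0.029] turn -1.332 or 0.668 q6 -79.5 eef [0.5145 0.2443 0.152 ]
0.8 shift [ 0.303 -0.699 -0.029] turn -1.269 or 0.731 q6 -79.5 eef [0.5145 0.2443 0.152 ]
0.9 shift [ 0.364 -0.733 -0.028] turn -1.205 or 0.795 q6 -79.5 eef [0.5145 0.2443 0.152 ]
1.0 shift [ 0.429 -0.762 -0.028] turn -1.141 or 0.859 q6 -79.5 eef [0.5145 0.2443 0.152 ]
1.101 shift [ 0.497 -0.783 -0.028] turn -1.077 or 0.923 q6 -79.5 eef [0.5145 0.2443 0.152 ]
1.13 shift [ 0.517 -0.788 -0.028] turn -1.059 or 0.941 q6 -79.5 eef [0.5145 0.2443 0.152 ]
```

```bash
python3 -m creep '[-0.028,-0.107,-0.02,0.09,-1,-0.024,-0.177,-0.02,0.16,-1,-0.012,-0.247,-0.02,0.22,-1,0.006,-0.315,-0.02,0.285,-1,0.03,-0.38,-0.02,0.35,-1,0.062,-0.445,-0.02,0.41,-1,0.1,-0.505,-0.02,0.475,-1,0.143,-0.56,-0.02,0.54,-1,0.19,-0.612,-0.02,0.6,-1,0.245,-0.658,-0.02,0.67,-1,0.303,-0.7,-0.02,0.73,-1,0.364,-0.733,-0.02,0.795,-1,0.43,-0.762,-0.02,0.86,-1,0.497,-0.783,-0.02,0.92,-1,0.517,-0.788,-0.02,0.94,-1,0.517,-0.788,-0.02,0.94,-1]' 55
python3 - <<'E'
from h import *
f=grab('top','t2.png');g=grab('wrist')
v=lambda *p:S((*p,0))-S((0,0,0))
need(S((.066,-.043,.155)),v(np.sin(1.24),np.cos(1.24)))
print(ctrl.get_obs()['contact_force'],proj(g,S((.066,-.043,.075))))
a=cv2.resize(f['frame'][160:280,120:260],(700,600),interpolation=cv2.INTER_CUBIC)
b=cv2.resize(g['frame'],(800,600)); cv2.imwrite('pics/m.png',np.hstack([cv2.resize(f['frame'][160:280,120:260],(400,343)),cv2.resize(g['frame'],(400,343))]))
E
```

```text
time_s: 5.9
eef_pos: [0.4831, 0.1571, 0.1563]
tool_rot: [[-0.308, 0.952, 0.003], [0.952, 0.308, 0.001], [-0.0, 0.003, -1.0]]
contact_force: [6.5, 1.3, -5.2]
opening: 0.021
finger_force: 54.9
shift [-0.    -0.004  0.012] turn 1.983 or -0.017 q6 -2.6 eef [0.4833 0.1572 0.1562]
[ 6.85419353  0.79753974 -5.09491996] [282.24568236 217.27266418]
```

View pics/m.png

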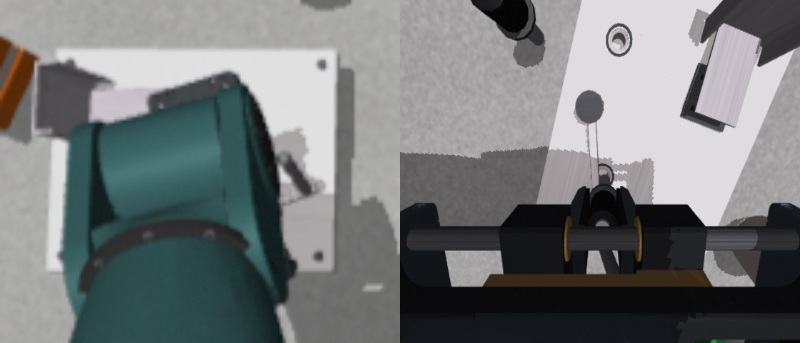

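```bash
python3 -m creep '[0,0,0.04,0,-1,0,0,0.08,0,-1,0,0,0.12,0,-1,0,0,0.15,0,-1,0,0,0.15,0,-1]' 55
```

```text
time_s: 6.5
eef_pos: [0.483, 0.1572, 0.1414]
tool_rot: [[-0.309, 0.951, 0.001], [0.951, 0.309, 0.0], [-0.0, 0.001, -1.0]]
contact_force: [1.9, 0.9, 0.3]
opening: 0.0214
finger_force: 54.9
```

```bash
python3 -m creep '[0,0,0.05,0,-1,0,0,0.1,0,-1,0,0,0.15,0,-1,0,0,0.185,0,-1,0,0,0.185,0,-1]' 55; python3 -m creep '[0,0,0.005,0,-0.5,0,0,0.005,0,-0.3,0,0,0.005,0,-0.1,0,0,0.005,0,-0.1,0,0,0.005,0,-0.1]' 40;  python3 -m creep '[0,0,-0.3,0,-0.1,0,0,-0.7,0,-0.1,0,0,-1,0,0,0,0,-1,0,0]' 40; python3 -m creep '[0,0,-0.5,0,0,0,0,-1,0,0,0,0,-1,0,0]' 40
python3 - <<'E'
from h import *
g=grab('wrist','w3.png');print(proj(g,S((.066,-.043,.075))), proj(g,S((.066,-.043,.154))))
E
```

```text
time_s: 7.0
eef_pos: [0.4829, 0.157, 0.1224]
tool_rot: [[-0.309, 0.951, 0.001], [0.951, 0.309, 0.0], [-0.0, 0.001, -1.0]]
contact_force: [3.9, 1.0, -3.3]
opening: 0.0211
finger_force: 54.9
time_s: 7.5
eef_pos: [0.4825, 0.1563, 0.1218]
tool_rot: [[-0.309, 0.951, -0.001], [0.951, 0.309, -0.0], [-0.0, -0.001, -1.0]]
contact_force: [0.2, 0.7, 0.1]
opening: 0.0409
finger_force: 0.0
time_s: 7.9
eef_pos: [0.4848, 0.157, 0.2259]
tool_rot: [[-0.309, 0.951, 0.006], [0.951, 0.309, 0.002], [-0.0, 0.006, -1.0]]
contact_force: [-0.0, 0.3, -1.0]
opening: 0.0455
finger_force: 0.0
time_s: 8.2
eef_pos: [0.4852, 0.1571, 0.3276]
tool_rot: [[-0.309, 0.951, 0.008], [0.951, 0.309, 0.002], [-0.0, 0.008, -1.0]]
contact_force: [0.2, 0.4, -1.2]
opening: 0.0457
finger_force: 0.0
[280.00550969 180.92150236] [279.84638154 193.14330198]
```

View pics/w3.png

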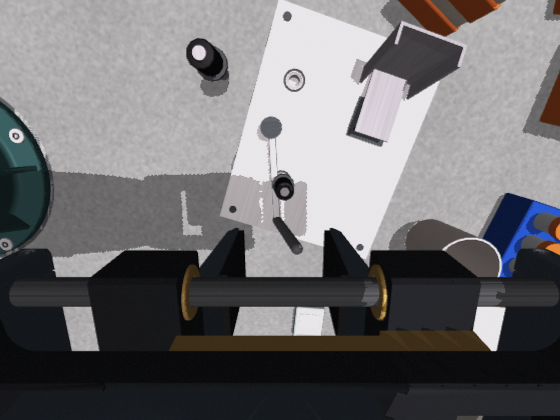

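```bash
cat >> h.py <<'E'
def flasks(f,box=(255,165,445,280),dbg=None):
    x0,y0,x1,y1=box;k=4
    im=cv2.resize(f['frame'][y0:y1,x0:x1],None,fx=k,fy=k,interpolation=cv2.INTER_CUBIC)
    hsv=cv2.cvtColor(im,cv2.COLOR_BGR2HSV)
    m=((hsv[...,2]>185)&(hsv[...,1]<45)).astype(np.uint8)*255
    out=[]
    for c in cv2.findContours(m,cv2.RETR_EXTERNAL,cv2.CHAIN_APPROX_NONE)[0]:
        A=cv2.contourArea(c)
        if A<1500: continue
        one=np.zeros_like(m);cv2.drawContours(one,[c],-1,255,-1)
        body=cv2.morphologyEx(one,cv2.MORPH_OPEN,cv2.getStructuringElement(cv2.MORPH_ELLIPSE,(41,41)))
        if body.max()==0: continue
        bc=max(cv2.findContours(body,cv2.RETR_EXTERNAL,cv2.CHAIN_APPROX_NONE)[0],key=cv2.contourArea)
        cap=cv2.morphologyEx(cv2.subtract(one,cv2.dilate(body,np.ones((9,9)))),cv2.MORPH_OPEN,np.ones((7,7)))
        to=lambda p,z:plane(f,x0+(p[0]+.5)/k-.5,y0+(p[1]+.5)/k-.5,z)
        B=np.array([to(p,.02)[:2] for p in cv2.boxPoints(cv2.minAreaRect(bc))])
        W=np.array([to(p,.018)[:2] for p in cv2.boxPoints(cv2.minAreaRect(c))])
        if cap.max()==0: continue
        mm=cv2.moments(cap,True);cc=to((mm['m10']/mm['m00'],mm['m01']/mm['m00']),.012)[:2]
        e=W[1]-W[0];e2=W[2]-W[1];L=e if np.linalg.norm(e)>np.linalg.norm(e2) else e2
        a=L/np.linalg.norm(L);ctr=W.mean(0)
        if a@(cc-ctr)<0:a=-a
        s=(W-ctr)@a
        bot=ctr+a*s.min(); out.append((bot+a*.039,a,np.ptp(s),np.ptp((B-B.mean(0))@np.array([-a[1],a[0]])),A))
        if dbg: cv2.drawContours(im,[c],-1,(0,0,255),1);cv2.drawContours(im,[bc],-1,(0,255,0),1)
    if dbg: cv2.imwrite('pics/'+dbg,im)
    return out
E
python3 - <<'E'
from h import *
f=grab('top')
for c,a,L,w,A in flasks(f,dbg='fl.png'): print(c.round(4),np.degrees(np.arctan2(a[1],a[0])).round(1),(L*1e3).round(1),(w*1e3).round(1),A)
E
```

```text
[ 0.4193 -0.2369] -106.1 108.7 51.4 7128.0
[ 0.4359 -0.0902] -81.0 109.9 49.2 7179.0
[ 0.4477 -0.3915] -115.0 109.2 52.4 7018.5
[ 0.6124 -0.2482] -86.9 109.1 51.6 6596.0
[ 0.6129 -0.0881] -76.7 108.6 49.6 6698.5
[ 0.6692 -0.4193] 90.7 122.7 19.9 3658.5
```

View pics/fl.png

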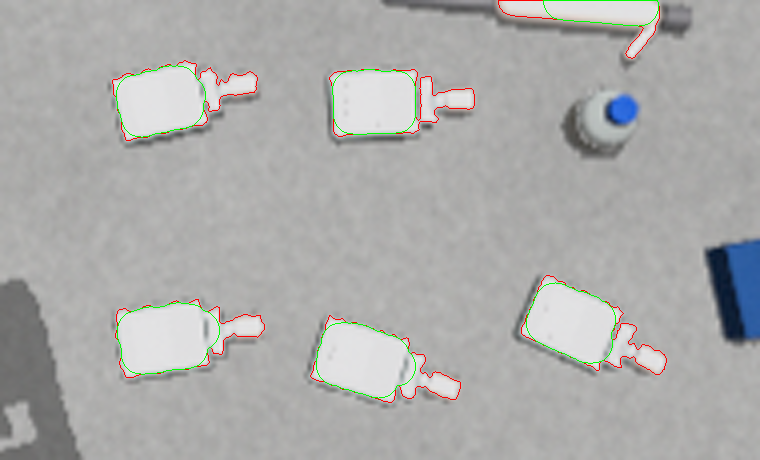

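```bash
cat >> h.py <<'E'
def pick(i_xy,z=.006,g=.007):
    f=grab('top');L=flasks(f)
    c,a=min(L,key=lambda l:np.hypot(*(l[0]-i_xy)))[:2]
    L=[l for l in L if l[4]>5000]
    print('n',len(L),'flask',c.round(4),np.degrees(np.arctan2(a[1],a[0])).round(1)); G=c+a*g
    need([*G,z],-a)
E
python3 - <<'E'
from h import *
f=grab('top');hsv=cv2.cvtColor(f['frame'],cv2.COLOR_BGR2HSV)
m=((hsv[...,0]>40)&(hsv[...,0]<80)&(hsv[...,1]>90)).astype(np.uint8);m[:100]=0;m[165:]=0;m[:,340:]=0
v,u=np.nonzero(m);print(u.min(),u.max(),v.min(),v.max());P=[plane(f,a,b,z)[:2] for a,b in zip(u,v) for z in (.109,)]
P=np.array(P);print(P.min(0),P.max(0)); print(plane(f,(u.min()+u.max())/2,v.max(),0),plane(f,(u.min()+u.max())/2,v.max(),.109))
pick((.4359,-.0902))
E
```

```text
259 326 124 156
[ 0.69187733 -0.16659474] [0.78267671 0.02110998]
[ 0.71858411 -0.07631551  0.        ] [ 0.69105943 -0.0728382   0.109     ]
n 5 flask [ 0.4357 -0.0902] -81.5
shift [-2.27  -1.206  3.146] turn 0.105 or -1.895 q6 -2.7 eef [0.4821 0.1562 0.3203]
```

```bash
for i in 1 2; do python3 -m creep '[-0.38,-0.2,0,0,1,-0.757,-0.402,0,0,1]' 20 >/dev/null; done; python3 -m creep '[-0.38,-0.2,0,0.05,1,-0.757,-0.402,0,0.105,1,-0.757,-0.402,0,0.105,1]'>/dev/null;  for i in 1 2; do python3 -m creep '[0,0,0.5,0,1,0,0,1,0,1]'>/dev/null; done;python3 -m creep '[0,0,0.2,0,1,0,0,0.2,0,1]'; python3 - <<'E'
from h import *
pick((.4359,-.0902))
E
```

```text
time_s: 9.7
eef_pos: [0.4352, -0.0956, 0.0982]
tool_rot: [[-0.149, 0.989, -0.008], [0.989, 0.149, 0.002], [0.003, -0.007, -1.0]]
contact_force: [0.6, 0.6, 0.3]
opening: 0.0911
finger_force: 0.0
n 2 flask [ 0.4151 -0.2517] -105.7
shift [-1.572 -0.47   0.942] turn 0.27 or -1.73 q6 -24.0 eef [ 0.4367 -0.096   0.1003]
```

```bash
python3 -m creep '[0,0,0.4,0,1,0,0,0.75,0,1,0,0,0.9,0,1,0,0,0.94,0,1,0,0,0.94,0,-1,0,0,0.94,0,-1,0,0,0.94,0,-1,0,0,0.94,0,-1,0,0,0.94,0,-1,0,0,0.94,0,-1,0,0,0.94,0,-1]' 15;  python3 -m creep '[0,0,-0.4,0,-1,0,0,-0.9,0,-1]'; python3 -m creep '[0,0,-0.5,0,-1,0,0,-1,0,-1,0,0,-1,0,-1]'
python3 - <<'E'
from h import *
w=grab('wrist','w4.png')
E
```

```text
time_s: 10.85
eef_pos: [0.4384, -0.0969, 0.0083]
tool_rot: [[-0.148, 0.989, 0.0], [0.989, 0.148, -0.0], [-0.0, 0.0, -1.0]]
contact_force: [-1.6, 0.5, 8.8]
opening: 0.0501
finger_force: 15.0
time_s: 11.05
eef_pos: [0.4365, -0.0964, 0.0974]
tool_rot: [[-0.148, 0.989, -0.005], [0.989, 0.148, 0.001], [0.002, -0.005, -1.0]]
contact_force: [0.3, -0.5, 0.0]
opening: 0.0499
finger_force: 15.0
time_s: 11.35
eef_pos: [0.4414, -0.0976, 0.2042]
tool_rot: [[-0.148, 0.989, 0.01], [0.989, 0.148, -0.003], [-0.004, 0.009, -1.0]]
contact_force: [0.8, -0.2, -1.4]
opening: 0.0498
finger_force: 15.0
```

View pics/w4.png

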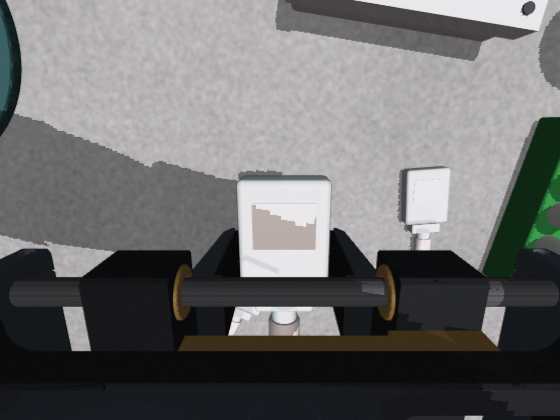

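```bash
cat >> h.py <<'E'
def place(n,dx=.008,z=None):
    ex=S((-1,0,0))-S((0,0,0));print(n,end=' ')
    need(S((-.0579-.00416*n+dx,.045,.1043+.01956*n if z is None else z)),ex)
E
python3 -m creep '[0,0,-0.5,0,-1,0,0,-0.9,0,-1]'; python3 - <<'E'
from h import *
f=grab('wrist');R=np.array(ctrl.get_obs()['tool_rot']);e=ctrl.get_obs()['eef_pos']
for v in(177,181): print('bottom end in tool',(R.T@(plane(f,284,v,.216-.2042+e[2])-e)).round(4))
place(0,z=.30)
E
```

```text
time_s: 11.6
eef_pos: [0.4372, -0.0966, 0.2879]
tool_rot: [[-0.148, 0.989, -0.003], [0.989, 0.148, 0.001], [0.001, -0.003, -1.0]]
contact_force: [0.8, -0.3, 0.7]
opening: 0.0499
finger_force: 15.0
bottom end in tool [ 0.0513 -0.0019 -0.0119]
bottom end in tool [ 0.0493 -0.0019 -0.0119]
0 shift [ 3.478  1.834 -0.055] turn 0.089 or -1.911 q6 -24.0 eef [ 0.4401 -0.0973  0.2943]
```

```bash
for i in 1 2 3; do python3 -m creep '[0.43,0.23,0,0,-1,0.86,0.459,0,0,-1]' >/dev/null; done; python3 -m creep '[0.43,0.23,0,0.04,-1,0.86,0.459,0,0.089,-1,0.86,0.459,0,0.089,-1]'>/dev/null;  python3 -m creep '[0,0,0.5,0,-1,0,0,1,0,-1,0,0,1,0,-1]'>/dev/null; python3 -m creep '[0,0,0.4,0,-1,0,0,0.6,0,-1,0,0,0.6,0,-1]'; python3 - <<'E'
from h import *
place(0,dx=.012,z=.1125);grab('wrist','w5.png')
E
```

```text
time_s: 13.15
eef_pos: [0.5677, 0.2698, 0.1265]
tool_rot: [[-0.009, 1.0, -0.004], [1.0, 0.009, -0.002], [-0.002, -0.004, -1.0]]
contact_force: [-0.6, -0.1, 0.0]
opening: 0.0497
finger_force: 15.0
0 shift [0.    0.022 0.14 ] turn -0.001 or 1.999 q6 22.8 eef [0.5677 0.2698 0.1265]
```

View pics/w5.png

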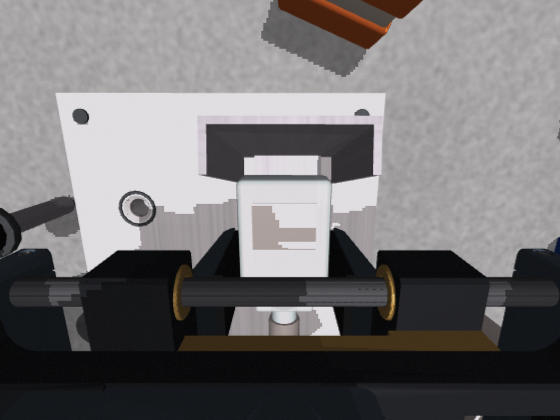

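```bash
python3 -m creep '[0,0.022,0,0,-1,0,0.022,0.05,0,-1,0,0.022,0.1,0,-1,0,0.022,0.13,0,-1,0,0.022,0.16,0,-1]' 5;python3 -m creep '[0.02,0,0.02,0,-1,0.04,0,0.04,0,-1,0.06,0,0.06,0,-1,0.06,0,0.06,0,-1]' 5; python3 - <<'E'
from h import *
place(0,dx=0);grab('wrist','w6.png')
E
```

```text
time_s: 13.7
eef_pos: [0.5709, 0.2706, 0.1118]
tool_rot: [[-0.009, 1.0, -0.0], [1.0, 0.009, -0.0], [-0.0, -0.0, -1.0]]
contact_force: [0.8, -0.4, 0.3]
opening: 0.0501
finger_force: 5.0
time_s: 14.1
eef_pos: [0.571, 0.277, 0.1058]
tool_rot: [[-0.009, 1.0, 0.0], [1.0, 0.009, 0.0], [0.0, 0.0, -1.0]]
contact_force: [0.6, 0.1, -1.3]
opening: 0.0499
finger_force: 5.0
0 shift [ 0.049 -0.012  0.015] turn -0.0 or 2.0 q6 23.2 eef [0.571  0.277  0.1058]
```

```bash
python3 -m creep '[0,0,0.015,0,-1,0.02,0,0.02,0,-1,0.04,0,0.025,0,-1,0.05,0,0.025,0,-1,0.05,0,0.025,0,-1]' 5;python3 -m creep '[0.02,0,0.005,0,-1,0.04,0,0.005,0,-1,0.04,0,0.01,0,-1]' 5; python3 - <<'E'
from h import *
place(0,dx=0);grab('wrist','w6.png')
E
```

```text
time_s: 14.65
eef_pos: [0.5709, 0.2818, 0.1033]
tool_rot: [[-0.009, 1.0, 0.0], [1.0, 0.009, 0.0], [0.0, 0.0, -1.0]]
contact_force: [-0.2, 0.5, -0.6]
opening: 0.0496
finger_force: 5.0
time_s: 14.95
eef_pos: [0.5708, 0.2854, 0.1024]
tool_rot: [[-0.009, 1.0, -0.0], [1.0, 0.009, -0.001], [-0.001, -0.0, -1.0]]
contact_force: [-1.2, -3.2, 6.3]
opening: 0.05
finger_force: 5.0
0 shift [-0.035 -0.011 -0.019] turn -0.0 or 2.0 q6 24.0 eef [0.5708 0.2854 0.1024]
```

View pics/w6.png

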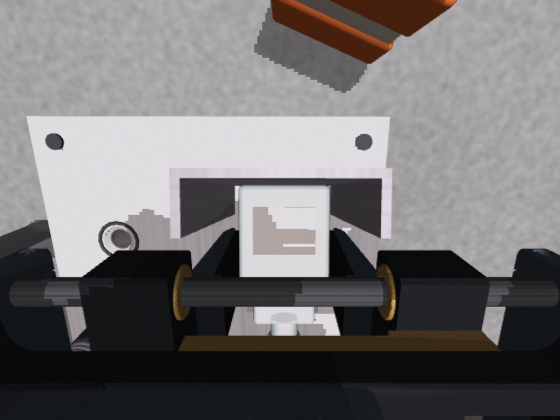

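```bash
python3 -m creep '[0,0,0,0,0.4,0,0,0,0,0.4,-0.03,0,-0.03,0,0.4,-0.03,0,-0.03,0,0.4,-0.03,0,-0.03,0,-1,-0.03,0,-0.03,0,-1,-0.03,0,-0.03,0,-1,-0.03,0,-0.03,0,-1,-0.03,0,-0.03,0,-1]' 5;python3 -m creep '[0.02,0,0.005,0,-1,0.04,0,0.01,0,-1,0.06,0,0.015,0,-1,0.06,0,0.015,0,-1]' 5; python3 - <<'E'
from h import *
place(0,dx=0);g=grab('wrist');s=grab('scene')
a=cv2.resize(s['frame'][90:210,250:410],(640,480),interpolation=cv2.INTER_CUBIC)
cv2.imwrite('pics/m2.png',np.hstack([cv2.resize(a,(400,300)),cv2.resize(g['frame'],(400,300))]))
E
```

```text
time_s: 15.9
eef_pos: [0.5709, 0.2826, 0.1055]
tool_rot: [[-0.009, 1.0, -0.0], [1.0, 0.009, -0.0], [-0.0, -0.0, -1.0]]
contact_force: [-0.3, -1.0, 1.3]
opening: 0.0501
finger_force: 5.0
time_s: 16.3
eef_pos: [0.5708, 0.2883, 0.1038]
tool_rot: [[-0.009, 1.0, -0.0], [1.0, 0.009, -0.001], [-0.001, -0.0, -1.0]]
contact_force: [1.5, -4.3, 2.2]
opening: 0.0496
finger_force: 5.0
0 shift [-0.064 -0.011 -0.005] turn -0.0 or 2.0 q6 24.2 eef [0.5708 0.2883 0.1038]
```

View pics/m2.png

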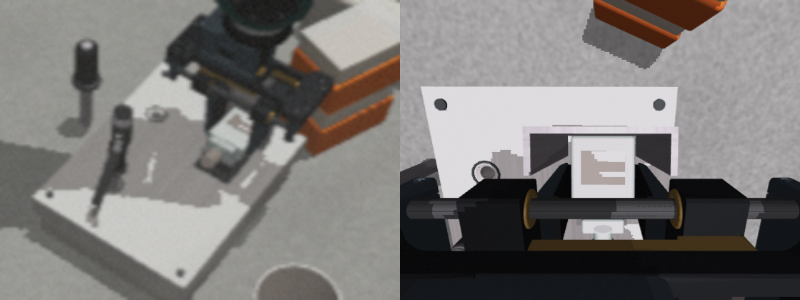

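```bash
python3 -m creep '[-0.01,0,0,0,0.5,-0.01,0,0,0,0.5,-0.01,0,0,0,0.5,-0.01,0,-0.3,0,0.5,-0.01,0,-0.7,0,1,-0.01,0,-1,0,1]' 15; python3 -m creep '[0,0,-0.4,0,1,0,0,-0.8,0,1,0,0,-0.8,0,1]'; python3 - <<'E'
from h import *
f=grab('top')
for c,a,L,w,A in flasks(f): print(c.round(4),np.degrees(np.arctan2(a[1],a[0])).round(1),(L*1e3).round(1),(w*1e3).round(1),A)
pick((.6129,-.0881))
g=grab('wrist','w7.png');o=ctrl.get_obs()
# expected pixels for flask 0 home: bottom end top corners and cap end
c12,s12=np.cos(np.radians(12)),np.sin(np.radians(12))
def C(p): return S((-.1+p[0]*c12-p[2]*s12,.045+p[1],.087+p[0]*s12+p[2]*c12))
for p in[(0,-.025,.02),(0,.025,.02),(.107,0,.010),(0,-.03,.096),(0,.03,.096)]: print(p,proj(g,C(p)).round(1))
im=g['frame'];print(im[150:250:6,283].mean(1).round())
E
```

```text
time_s: 17.0
eef_pos: [0.5711, 0.2879, 0.2059]
tool_rot: [[-0.009, 1.0, 0.001], [1.0, 0.009, 0.001], [0.001, 0.001, -1.0]]
contact_force: [0.6, 0.7, 0.1]
opening: 0.0815
finger_force: 0.0
time_s: 17.3
eef_pos: [0.5731, 0.2888, 0.29]
tool_rot: [[-0.009, 1.0, 0.007], [1.0, 0.009, 0.004], [0.004, 0.008, -1.0]]
contact_force: [1.0, 0.3, 0.3]
opening: 0.0915
finger_force: 0.0
[ 0.4191 -0.2368] -106.9 108.7 50.5 7097.5
[ 0.4475 -0.3915] -114.7 108.8 50.2 6997.5
[ 0.6124 -0.2482] -86.9 109.1 51.6 6562.0
[ 0.6129 -0.0881] -76.7 108.6 49.6 6675.5
[ 0.6692 -0.4193] 90.7 122.7 19.9 3645.5
n 4 flask [ 0.6131 -0.088 ] -76.7
shift [-3.834  0.397  2.785] turn -0.142 or 1.858 q6 24.1 eef [0.5711 0.2879 0.2847]
(0, -0.025, 0.02) [258.9 157.5]
(0, 0.025, 0.02) [304.3 157.5]
(0.107, 0, 0.01) [281.8 252.1]
(0, -0.03, 0.096) [246.4 147.6]
(0, 0.03, 0.096) [316.2 147.5]
[ 58.  74. 209. 213. 213. 213. 212. 210. 210. 208. 208.  98. 209. 211.
 153. 156. 201.]
```

```bash
for i in 1 2 3; do python3 -m creep '[-0.48,0.038,0,0,1,-0.95,0.075,0,0,1]' 15 >/dev/null; done; python3 -m creep '[-0.48,0.038,0,-0.07,1,-0.95,0.075,0,-0.142,1,-0.95,0.075,0,-0.142,1]'>/dev/null;  python3 -m creep '[0,0,0.5,0,1,0,0,1,0,1]'>/dev/null; python3 -m creep '[0,0,0.5,0,1,0,0,1,0,1,0,0,1,0,1]'; python3 - <<'E'
from h import *
a=np.radians(-76.7);a=np.array([np.cos(a),np.sin(a)])
need([*(np.array([.6131,-.088])+a*.004-[.01,0]),.008],-a)
E
```

```text
time_s: 18.85
eef_pos: [0.599, -0.0906, 0.0767]
tool_rot: [[-0.23, 0.973, -0.012], [0.973, 0.23, 0.002], [0.005, -0.011, -1.0]]
contact_force: [-0.5, -0.1, 0.5]
opening: 0.0912
finger_force: 0.0
shift [-0.028  0.053  0.687] turn -0.0 or 2.0 q6 -24.1 eef [ 0.599  -0.0906  0.0767]
```

```bash
python3 -m creep '[-0.02,0.03,0.3,0,1,-0.02,0.03,0.55,0,1,-0.02,0.03,0.66,0,1,-0.02,0.03,0.69,0,1,-0.02,0.03,0.69,0,1]'; python3 -m creep '[0,0,0,0,-1,0,0,0,0,-1,0,0,0,0,-1,0,0,0,0,-1,0,0,0,0,-1,0,0,0,0,-1,0,0,0,0,-1]' 15;  python3 -m creep '[0,0,-0.4,0,-1,0,0,-0.9,0,-1]'>/dev/null; python3 -m creep '[0,0,-0.5,0,-1,0,0,-1,0,-1,0,0,-1,0,-1]'; python3 -m creep '[0,0,-0.5,0,-1,0,0,-0.9,0,-1,0,0,-0.9,0,-1]';python3 - <<'E'
from h import *
place(1,dx=.012,z=.29)
f=grab('wrist','w8.png');R=np.array(ctrl.get_obs()['tool_rot']);e=ctrl.get_obs()['eef_pos']
col=f['frame'][120:260,270:298].mean((1,2));g=np.abs(np.diff(col));i=np.argsort(g)[-4:];print(i+120,g[i].round())
for v in(170,178,186): print(v,'bottom end in tool',(R.T@(plane(f,284,v,e[2]+.012)-e)).round(4))
E
```

```text
time_s: 19.35
eef_pos: [0.6082, -0.0933, 0.0161]
tool_rot: [[-0.23, 0.973, 0.001], [0.973, 0.23, -0.0], [-0.0, 0.001, -1.0]]
contact_force: [-0.7, 0.0, 0.8]
opening: 0.0912
finger_force: 0.0
time_s: 20.05
eef_pos: [0.6078, -0.0934, 0.0151]
tool_rot: [[-0.23, 0.973, 0.0], [0.973, 0.23, -0.0], [-0.0, 0.0, -1.0]]
contact_force: [-0.0, -0.8, 3.2]
opening: 0.0499
finger_force: 15.0
time_s: 20.55
eef_pos: [0.6109, -0.0939, 0.2118]
tool_rot: [[-0.23, 0.973, 0.009], [0.973, 0.23, -0.002], [-0.004, 0.009, -1.0]]
contact_force: [0.9, 0.1, -0.8]
opening: 0.0495
finger_force: 15.0
time_s: 20.85
eef_pos: [0.6099, -0.0938, 0.3002]
tool_rot: [[-0.23, 0.973, 0.007], [0.973, 0.23, -0.001], [-0.003, 0.007, -1.0]]
contact_force: [0.7, -0.7, 0.1]
opening: 0.05
finger_force: 15.0
1 shift [3.671 0.456 0.094] turn 0.142 or -1.858 q6 -24.2 eef [ 0.6099 -0.0938  0.3002]
[175 180 181 176] [30. 37. 49. 61.]
170 bottom end in tool [ 0.0518  0.0018 -0.0121]
178 bottom end in tool [ 0.0476  0.0018 -0.0121]
186 bottom end in tool [ 0.0434  0.0018 -0.0121]
```

```bash
for i in 1 2 3; do python3 -m creep '[0.46,0.057,0,0,-1,0.918,0.114,0,0,-1]' 15 >/dev/null; done; python3 -m creep '[0.46,0.057,0,0.07,-1,0.918,0.114,0,0.142,-1,0.918,0.114,0,0.142,-1]'>/dev/null;  python3 -m creep '[0,0,0.4,0,-1,0,0,0.8,0,-1,0,0,0.8,0,-1]'>/dev/null; python3 -m creep '[0,0,0.3,0,-1,0,0,0.6,0,-1,0,0,0.6,0,-1,0,0,0.6,0,-1,0,0,0.6,0,-1]'; python3 - <<'E'
from h import *
place(1,dx=.012,z=.138);place(1,dx=0,z=.131)
E
```

```text
time_s: 22.6
eef_pos: [0.5686, 0.2748, 0.1571]
tool_rot: [[-0.009, 1.0, 0.002], [1.0, 0.009, 0.001], [0.001, 0.002, -1.0]]
contact_force: [0.6, 0.3, -0.1]
opening: 0.0497
finger_force: 15.0
1 shift [-0.008  0.012  0.191] turn -0.0 or 2.0 q6 23.2 eef [0.5686 0.2748 0.1571]
1 shift [0.112 0.012 0.261] turn -0.0 or 2.0 q6 23.2 eef [0.5686 0.2748 0.1571]
```

```bash
python3 -m creep '[-0.008,0.012,0.1,0,-1,-0.008,0.012,0.16,0,-1,-0.008,0.012,0.19,0,-1,0.03,0.012,0.215,0,-1,0.06,0.012,0.235,0,-1,0.09,0.012,0.25,0,-1,0.11,0.012,0.26,0,-1,0.11,0.012,0.26,0,-1]' 5; python3 -m creep '[0.02,0,0.005,0,-1,0.04,0,0.01,0,-1,0.06,0,0.015,0,-1,0.06,0,0.015,0,-1]' 5
```

```text
time_s: 23.4
eef_pos: [0.5691, 0.2861, 0.1293]
tool_rot: [[-0.009, 1.0, 0.001], [1.0, 0.009, 0.0], [0.0, 0.001, -1.0]]
contact_force: [0.5, -0.3, 3.6]
opening: 0.05
finger_force: 5.0
time_s: 23.8
eef_pos: [0.5689, 0.2915, 0.1275]
tool_rot: [[-0.009, 1.0, 0.001], [1.0, 0.009, -0.0], [-0.0, 0.001, -1.0]]
contact_force: [2.3, -3.8, 2.4]
opening: 0.05
finger_force: 5.0
```

```bash
python3 -m creep '[0,0,0,0,0.4,0,0,0,0,0.4,0,0,0,0,0.4,-0.06,0,0.02,0,0.4,-0.06,0,0.02,0,-1,-0.06,0,0.02,0,-1,-0.06,0,0.02,0,-1,-0.06,0,0.02,0,-1,-0.06,0,0.02,0,-1]' 6;python3 -m creep '[0.02,0,0.004,0,-1,0.04,0,0.008,0,-1,0.06,0,0.012,0,-1,0.06,0,0.012,0,-1]' 6; python3 - <<'E'
from h import *
place(1,dx=0)
E
```

```text
time_s: 24.7
eef_pos: [0.5686, 0.2853, 0.1254]
tool_rot: [[-0.009, 1.0, -0.0], [1.0, 0.009, -0.0], [-0.0, -0.0, -1.0]]
contact_force: [0.2, -4.1, 0.1]
opening: 0.0499
finger_force: 6.0
time_s: 25.1
eef_pos: [0.5686, 0.2911, 0.1242]
tool_rot: [[-0.009, 1.0, -0.0], [1.0, 0.009, -0.001], [-0.001, -0.0, -1.0]]
contact_force: [-0.9, -7.0, 1.5]
opening: 0.0497
finger_force: 6.0
1 shift [-0.051  0.011  0.003] turn -0.0 or 2.0 q6 24.5 eef [0.5686 0.2911 0.1242]
```

```bash
python3 -m creep '[-0.01,0,0,0,0.5,-0.01,0,0,0,0.5,-0.01,0,0,0,0.5,-0.01,0,-0.3,0,0.5,-0.01,0,-0.7,0,1,-0.01,0,-1,0,1]' 15; python3 -m creep '[0,0,-0.4,0,1,0,0,-0.7,0,1,0,0,-0.7,0,1,0,0,-0.7,0,1]'; python3 - <<'E'
from h import *
f=grab('top')
for c,a,L,w,A in flasks(f): print(c.round(4),np.degrees(np.arctan2(a[1],a[0])).round(1),(L*1e3).round(1),A)
pick((.6124,-.2482),z=.008,g=.005)
g=grab('wrist','w9.png')
c12,s12=np.cos(np.radians(12)),np.sin(np.radians(12))
def C(p): return S((-.1+p[0]*c12-p[2]*s12,.045+p[1],.087+p[0]*s12+p[2]*c12))
print(proj(g,C((0,0,.04))).round(1))
v0=int(proj(g,C((0,0,.04)))[1]);print(v0-12,g['frame'][v0-12:v0+14:2,283].mean(1).round())
E
```

```text
time_s: 25.7
eef_pos: [0.5689, 0.2908, 0.2263]
tool_rot: [[-0.009, 1.0, 0.001], [1.0, 0.009, 0.001], [0.001, 0.001, -1.0]]
contact_force: [1.2, -0.2, -0.6]
opening: 0.0815
finger_force: 0.0
time_s: 26.1
eef_pos: [0.5687, 0.2906, 0.2945]
tool_rot: [[-0.009, 1.0, 0.001], [1.0, 0.009, 0.001], [0.0, 0.001, -1.0]]
contact_force: [0.4, 0.1, -0.9]
opening: 0.0912
finger_force: 0.0
[ 0.4191 -0.2368] -106.9 108.5 7083.0
[ 0.4475 -0.3915] -114.7 108.8 6971.0
[ 0.6124 -0.2481] -86.9 109.1 6553.5
[ 0.6692 -0.4193] 90.7 122.7 3631.0
n 3 flask [ 0.6124 -0.2482] -86.9
shift [-5.436  0.402  2.852] turn -0.029 or 1.971 q6 24.5 eef [0.568  0.2903 0.2928]
[284.9 156.7]
144 [214. 211. 154.  53.  57.  58. 101. 192. 213. 213. 214. 214. 212.]
```

```bash
for i in 1 2 3 4 5; do python3 -m creep '[-0.45,0.033,0,0,1,-0.906,0.067,0,0,1]' 15 >/dev/null; done; python3 -m creep '[-0.45,0.033,0,-0.029,1,-0.906,0.067,0,-0.029,1,-0.906,0.067,0,-0.029,1]'>/dev/null;  python3 -m creep '[0,0,0.5,0,1,0,0,1,0,1]'>/dev/null; python3 -m creep '[0,0,0.5,0,1,0,0,1,0,1]'>/dev/null; python3 -m creep '[0,0,0.3,0,1,0,0,0.5,0,1,0,0,0.5,0,1,0,0,0.5,0,1]'; python3 - <<'E'
from h import *
a=np.radians(-86.9);a=np.array([np.cos(a),np.sin(a)])
need([*(np.array([.6124,-.2482])+a*.005),.008],-a)
E
```

```text
time_s: 28.35
eef_pos: [0.6135, -0.2522, 0.0441]
tool_rot: [[-0.055, 0.998, -0.001], [0.998, 0.055, 0.0], [0.001, -0.001, -1.0]]
contact_force: [0.3, 0.0, -0.0]
opening: 0.0912
finger_force: 0.0
shift [-0.01  -0.009  0.361] turn 0.0 or -2.0 q6 -27.5 eef [ 0.6135 -0.2522  0.0441]
```

```bash
python3 -m creep '[0,0,0.2,0,1,0,0,0.32,0,1,0,0,0.36,0,1,0,0,0.36,0,1]'; python3 -m creep '[0,0,0,0,-1,0,0,0,0,-1,0,0,0,0,-1,0,0,0,0,-1,0,0,0,0,-1,0,0,0,0,-1,0,0,0,0,-1]' 15;  python3 -m creep '[0,0,-0.4,0,-1,0,0,-0.9,0,-1]'>/dev/null; python3 -m creep '[0,0,-0.5,0,-1,0,0,-1,0,-1]'>/dev/null; python3 -m creep '[0,0,-0.5,0,-1,0,0,-1,0,-1,0,0,-1,0,-1,0,0,-1,0,-1]';python3 - <<'E'
from h import *
place(2,dx=.012,z=.29)
f=grab('wrist','w10.png');R=np.array(ctrl.get_obs()['tool_rot']);e=ctrl.get_obs()['eef_pos']
col=f['frame'][120:260,270:298].mean((1,2));g=np.abs(np.diff(col));i=np.argsort(g)[-4:];print(i+120,g[i].round())
E
```

```text
time_s: 28.75
eef_pos: [0.6137, -0.2526, 0.0083]
tool_rot: [[-0.055, 0.999, -0.0], [0.999, 0.055, 0.0], [0.0, -0.0, -1.0]]
contact_force: [-0.4, 0.4, 0.1]
opening: 0.091
finger_force: 0.0
time_s: 29.45
eef_pos: [0.6137, -0.2527, 0.0083]
tool_rot: [[-0.055, 0.999, -0.0], [0.999, 0.055, 0.0], [0.0, -0.0, -1.0]]
contact_force: [-0.9, 0.0, 2.4]
opening: 0.0497
finger_force: 15.0
time_s: 30.25
eef_pos: [0.614, -0.2528, 0.2993]
tool_rot: [[-0.055, 0.999, 0.002], [0.999, 0.055, -0.001], [-0.001, 0.002, -1.0]]
contact_force: [0.0, 1.0, -1.6]
opening: 0.0498
finger_force: 15.0
2 shift [ 5.326 -0.152  0.087] turn 0.029 or -1.971 q6 -27.5 eef [ 0.614  -0.2528  0.2993]
[184 252 183 178] [35. 37. 49. 50.]
```

```bash
for i in 1 2 3 4 5; do python3 -m creep '[0.44,-0.012,0,0,-1,0.888,-0.025,0,0,-1]' 15 >/dev/null; done; python3 -m creep '[0.44,-0.012,0,0.029,-1,0.888,-0.025,0,0.029,-1,0.888,-0.025,0,0.029,-1]'>/dev/null;  python3 -m creep '[0,0,0.4,0,-1,0,0,0.7,0,-1,0,0,0.7,0,-1]'>/dev/null; python3 -m creep '[0,0,0.3,0,-1,0,0,0.6,0,-1,0,0,0.6,0,-1,0,0,0.6,0,-1,0,0,0.6,0,-1]'; python3 - <<'E'
from h import *
place(2,dx=.012,z=.151);place(2,dx=0)
E
```

```text
time_s: 32.4
eef_pos: [0.5707, 0.2788, 0.1703]
tool_rot: [[-0.009, 1.0, 0.002], [1.0, 0.009, 0.001], [0.001, 0.002, -1.0]]
contact_force: [-0.2, -0.3, 0.7]
opening: 0.05
finger_force: 15.0
2 shift [-0.006 -0.009  0.192] turn -0.001 or 1.999 q6 23.4 eef [0.5707 0.2788 0.1703]
2 shift [ 0.114 -0.009  0.268] turn -0.001 or 1.999 q6 23.4 eef [0.5707 0.2788 0.1703]
```

```bash
python3 -m creep '[-0.006,-0.01,0.1,0,-1,-0.006,-0.01,0.16,0,-1,-0.006,-0.01,0.19,0,-1,0.03,-0.01,0.215,0,-1,0.06,-0.01,0.235,0,-1,0.09,-0.01,0.255,0,-1,0.11,-0.01,0.265,0,-1,0.11,-0.01,0.265,0,-1]' 5; python3 -m creep '[0.02,0,0.005,0,-1,0.04,0,0.01,0,-1,0.06,0,0.015,0,-1,0.06,0,0.015,0,-1]' 5; python3 -m creep '[0,0,0,0,0.4,0,0,0,0,0.4,0,0,0,0,0.4,-0.06,0,-0.02,0,0.4,-0.06,0,-0.02,0,-1,-0.06,0,-0.02,0,-1,-0.06,0,-0.02,0,-1,-0.06,0,-0.02,0,-1,-0.06,0,-0.02,0,-1]' 6;python3 -m creep '[0.02,0,0.004,0,-1,0.04,0,0.008,0,-1,0.06,0,0.012,0,-1,0.06,0,0.012,0,-1]' 6
```

```text
time_s: 33.2
eef_pos: [0.569, 0.2901, 0.1421]
tool_rot: [[-0.009, 1.0, 0.001], [1.0, 0.009, 0.0], [0.0, 0.001, -1.0]]
contact_force: [1.5, 0.2, 3.5]
opening: 0.0499
finger_force: 5.0
time_s: 33.6
eef_pos: [0.5689, 0.2955, 0.1404]
tool_rot: [[-0.009, 1.0, 0.001], [1.0, 0.009, -0.0], [-0.0, 0.001, -1.0]]
contact_force: [2.2, -3.8, 2.2]
opening: 0.0499
finger_force: 5.0
time_s: 34.5
eef_pos: [0.5686, 0.2893, 0.1423]
tool_rot: [[-0.009, 1.0, 0.0], [1.0, 0.009, -0.0], [-0.0, 0.0, -1.0]]
contact_force: [0.9, -4.5, 3.4]
opening: 0.0501
finger_force: 6.0
time_s: 34.9
eef_pos: [0.5686, 0.295, 0.1409]
tool_rot: [[-0.009, 1.0, -0.0], [1.0, 0.009, -0.001], [-0.001, -0.0, -1.0]]
contact_force: [2.0, -7.0, 1.7]
opening: 0.0503
finger_force: 6.0
```

```bash
cat >> h.py <<'E'
def home(n):
    g=grab('wrist');c,s=np.cos(np.radians(12)),np.sin(np.radians(12))
    C=lambda p:S((-.1+p[0]*c-p[2]*s,.045+p[1],.087+p[0]*s+p[2]*c))
    p=proj(g,C((0,0,.02*(n+1))));q=proj(g,C((.004,0,.02*(n+1))));v0=int(p[1])
    print('home pred v',p[1].round(1),'4mm off',q[1].round(1),'from',v0-12,g['frame'][v0-12:v0+14:2,283].mean(1).round())
E
python3 -m creep '[-0.01,0,0,0,0.5,-0.01,0,0,0,0.5,-0.01,0,0,0,0.5,-0.01,0,-0.3,0,0.5,-0.01,0,-0.7,0,1,-0.01,0,-1,0,1]' 15; python3 -m creep '[0,0,-0.3,0,1,0,0,-0.5,0,1,0,0,-0.5,0,1,0,0,-0.5,0,1]'; python3 - <<'E'
from h import *
f=grab('top')
for c,a,L,w,A in flasks(f): print(c.round(4),np.degrees(np.arctan2(a[1],a[0])).round(1),(L*1e3).round(1),A)
pick((.4191,-.2368),z=.008,g=.005)
home(2)
E
```

```text
time_s: 35.5
eef_pos: [0.5688, 0.2948, 0.2431]
tool_rot: [[-0.009, 1.0, 0.001], [1.0, 0.009, 0.001], [0.001, 0.001, -1.0]]
contact_force: [0.8, 0.8, -0.3]
opening: 0.0817
finger_force: 0.0
time_s: 35.9
eef_pos: [0.5684, 0.2945, 0.2908]
tool_rot: [[-0.009, 1.0, 0.0], [1.0, 0.009, 0.0], [0.0, 0.0, -1.0]]
contact_force: [-0.2, -1.0, -0.5]
opening: 0.0918
finger_force: 0.0
[ 0.4192 -0.2369] -106.1 108.7 7071.5
[ 0.4475 -0.3916] -114.5 108.8 6969.5
[ 0.6692 -0.4193] 90.7 122.7 3634.0
n 2 flask [ 0.4191 -0.2368] -107.2
shift [-5.343 -1.548  2.823] turn 0.197 or -1.803 q6 24.8 eef [0.568  0.2943 0.2897]
home pred v 158.8 4mm off 162.9 from 146 [212. 212. 210. 201.  53.  57.  99. 190. 210. 212. 212. 213. 213.]
```

```bash
for i in 1 2 3 4 5; do python3 -m creep '[-0.45,-0.13,0,0,1,-0.89,-0.258,0,0,1]' 15 >/dev/null; done; python3 -m creep '[-0.45,-0.13,0,0.09,1,-0.89,-0.258,0,0.192,1,-0.89,-0.258,0,0.192,1]'>/dev/null;  python3 -m creep '[0,0,0.5,0,1,0,0,1,0,1]'>/dev/null; python3 -m creep '[0,0,0.5,0,1,0,0,1,0,1]'>/dev/null; python3 -m creep '[0,0,0.3,0,1,0,0,0.5,0,1,0,0,0.5,0,1,0,0,0.5,0,1]'; python3 - <<'E'
from h import *
a=np.radians(-106.6);a=np.array([np.cos(a),np.sin(a)])
need([*(np.array([.4191,-.2368])+a*.005),.008],-a)
E
```

```text
time_s: 38.15
eef_pos: [0.4185, -0.2404, 0.041]
tool_rot: [[0.288, 0.958, -0.001], [0.958, -0.288, 0.001], [0.0, -0.001, -1.0]]
contact_force: [0.0, -0.2, 0.4]
opening: 0.0912
finger_force: 0.0
shift [-0.013 -0.004  0.33 ] turn -0.001 or 1.999 q6 -15.9 eef [ 0.4185 -0.2404  0.041 ]
```

```bash
python3 -m creep '[-0.01,0,0.2,0,1,-0.01,0,0.3,0,1,-0.01,0,0.33,0,1,-0.01,0,0.33,0,1]'; python3 -m creep '[0,0,0,0,-1,0,0,0,0,-1,0,0,0,0,-1,0,0,0,0,-1,0,0,0,0,-1,0,0,0,0,-1,0,0,0,0,-1]' 15;  python3 -m creep '[0,0,-0.4,0,-1,0,0,-0.9,0,-1]'>/dev/null; python3 -m creep '[0,0,-0.5,0,-1,0,0,-1,0,-1]'>/dev/null; python3 -m creep '[0,0,-0.5,0,-1,0,0,-1,0,-1,0,0,-1,0,-1,0,0,-1,0,-1]';python3 - <<'E'
from h import *
place(3,dx=.012,z=.3)
E
```

```text
time_s: 38.55
eef_pos: [0.4184, -0.2418, 0.0084]
tool_rot: [[0.288, 0.958, 0.0], [0.958, -0.288, -0.0], [-0.0, 0.0, -1.0]]
contact_force: [-0.5, 0.4, 0.7]
opening: 0.091
finger_force: 0.0
time_s: 39.25
eef_pos: [0.4183, -0.2418, 0.0081]
tool_rot: [[0.288, 0.958, -0.0], [0.958, -0.288, 0.0], [0.0, -0.0, -1.0]]
contact_force: [-0.9, 0.2, 3.0]
opening: 0.0499
finger_force: 15.0
time_s: 40.05
eef_pos: [0.4186, -0.242, 0.2988]
tool_rot: [[0.288, 0.958, 0.002], [0.958, -0.288, -0.001], [-0.001, 0.002, -1.0]]
contact_force: [-0.2, -0.3, -1.6]
opening: 0.0495
finger_force: 15.0
3 shift [ 5.457 -0.064 -0.015] turn -0.192 or 1.808 q6 -16.0 eef [ 0.4186 -0.242   0.2988]
```

```bash
for i in 1 2 3 4 5; do python3 -m creep '[0.45,-0.005,0,0,-1,0.91,-0.01,0,0,-1]' 15 >/dev/null; done; python3 -m creep '[0.45,-0.005,0,-0.09,-1,0.91,-0.01,0,-0.19,-1,0.91,-0.01,0,-0.192,-1]'>/dev/null;  python3 -m creep '[0,0,0.3,0,-1,0,0,0.6,0,-1,0,0,0.6,0,-1]'>/dev/null; python3 -m creep '[0,0,0.3,0,-1,0,0,0.5,0,-1,0,0,0.5,0,-1,0,0,0.5,0,-1,0,0,0.5,0,-1]'; python3 - <<'E'
from h import *
place(3,dx=.012,z=.1705);place(3,dx=0)
E
```

```text
time_s: 42.15
eef_pos: [0.5707, 0.2829, 0.1896]
tool_rot: [[-0.009, 1.0, 0.002], [1.0, 0.009, 0.001], [0.001, 0.002, -1.0]]
contact_force: [0.2, -0.6, -0.1]
opening: 0.0501
finger_force: 15.0
3 shift [-0.005 -0.01   0.191] turn -0.001 or 1.999 q6 23.8 eef [0.5707 0.2829 0.1896]
3 shift [ 0.115 -0.01   0.267] turn -0.001 or 1.999 q6 23.8 eef [0.5707 0.2829 0.1896]
```

```bash
python3 -m creep '[-0.006,0,0.1,0,-1,-0.006,0,0.16,0,-1,-0.006,0,0.19,0,-1,0.03,0,0.215,0,-1,0.06,0,0.235,0,-1,0.09,0,0.255,0,-1,0.11,0,0.265,0,-1,0.11,0,0.265,0,-1]' 5; python3 -m creep '[0.02,0,0.005,0,-1,0.04,0,0.01,0,-1,0.06,0,0.015,0,-1,0.06,0,0.015,0,-1]' 5; python3 -m creep '[0,0,0,0,0.4,0,0,0,0,0.4,0,0,0,0,0.4,-0.06,0,-0.02,0,0.4,-0.06,0,-0.02,0,-1,-0.06,0,-0.02,0,-1,-0.06,0,-0.02,0,-1,-0.06,0,-0.02,0,-1,-0.06,0,-0.02,0,-1]' 6;python3 -m creep '[0.02,0,0.004,0,-1,0.04,0,0.008,0,-1,0.06,0,0.012,0,-1,0.06,0,0.012,0,-1]' 6
python3 -m creep '[-0.01,0,0,0,0.5,-0.01,0,0,0,0.5,-0.01,0,0,0,0.5,-0.01,0,-0.3,0,0.5,-0.01,0,-0.7,0,1,-0.01,0,-1,0,1]' 15; python3 -m creep '[0,0,-0.2,0,1,0,0,-0.35,0,1,0,0,-0.35,0,1,0,0,-0.35,0,1]'; python3 - <<'E'
from h import *
f=grab('top')
for c,a,L,w,A in flasks(f): print(c.round(4),np.degrees(np.arctan2(a[1],a[0])).round(1),(L*1e3).round(1),A)
pick((.4475,-.3916),z=.008,g=.005)
home(3)
E
```

```text
time_s: 42.95
eef_pos: [0.5703, 0.2943, 0.1619]
tool_rot: [[-0.009, 1.0, 0.001], [1.0, 0.009, 0.0], [0.0, 0.001, -1.0]]
contact_force: [0.7, 1.2, 3.3]
opening: 0.0501
finger_force: 5.0
time_s: 43.35
eef_pos: [0.5701, 0.2995, 0.16]
tool_rot: [[-0.009, 1.0, 0.0], [1.0, 0.009, -0.001], [-0.001, 0.0, -1.0]]
contact_force: [3.9, -4.3, 2.0]
opening: 0.05
finger_force: 5.0
time_s: 44.25
eef_pos: [0.57, 0.2935, 0.1622]
tool_rot: [[-0.009, 1.0, 0.0], [1.0, 0.009, -0.0], [-0.0, 0.0, -1.0]]
contact_force: [-0.4, -4.1, 3.7]
opening: 0.05
finger_force: 6.0
time_s: 44.65
eef_pos: [0.5699, 0.2992, 0.1607]
tool_rot: [[-0.009, 1.0, -0.0], [1.0, 0.009, -0.001], [-0.001, -0.0, -1.0]]
contact_force: [0.9, -7.1, 2.0]
opening: 0.0499
finger_force: 6.0
time_s: 45.25
eef_pos: [0.57, 0.299, 0.2629]
tool_rot: [[-0.009, 1.0, 0.001], [1.0, 0.009, 0.001], [0.001, 0.001, -1.0]]
contact_force: [0.1, 0.4, -0.3]
opening: 0.0815
finger_force: 0.0
time_s: 45.65
eef_pos: [0.5696, 0.2986, 0.295]
tool_rot: [[-0.009, 1.0, -0.001], [1.0, 0.009, -0.0], [-0.0, -0.001, -1.0]]
contact_force: [-0.5, -0.7, -1.1]
opening: 0.0912
finger_force: 0.0
[ 0.4475 -0.3915] -114.8 108.9 6952.5
[ 0.6692 -0.4193] 90.7 122.7 3633.5
n 1 flask [ 0.4475 -0.3916] -114.5
shift [-6.932 -1.296  2.871] turn 0.278 or -1.722 q6 25.1 eef [0.5693 0.2984 0.2943]
home pred v 160.4 4mm off 164.7 from 148 [213. 213. 214. 211. 207.  53. 154. 198. 211. 213. 214. 214. 213.]
```

```bash
for i in 1 2 3 4 5 6; do python3 -m creep '[-0.5,-0.09,0,0,1,-0.99,-0.185,0,0,1]' 15 >/dev/null; done; python3 -m creep '[-0.5,-0.09,0,0.09,1,-0.99,-0.185,0,0.18,1,-0.99,-0.185,0,0.28,1,-0.99,-0.185,0,0.28,1]'>/dev/null;  python3 -m creep '[0,0,0.5,0,1,0,0,1,0,1]'>/dev/null; python3 -m creep '[0,0,0.5,0,1,0,0,1,0,1]'>/dev/null; python3 -m creep '[0,0,0.3,0,1,0,0,0.5,0,1,0,0,0.5,0,1,0,0,0.5,0,1]'; python3 - <<'E'
from h import *
a=np.radians(-114.7);a=np.array([np.cos(a),np.sin(a)])
need([*(np.array([.4475,-.3916])+a*.005),.008],-a)
E
```

```text
time_s: 48.2
eef_pos: [0.4476, -0.3906, 0.0461]
tool_rot: [[0.415, 0.91, -0.0], [0.91, -0.415, 0.0], [0.0, -0.001, -1.0]]
contact_force: [0.3, -0.5, 0.6]
opening: 0.0912
finger_force: 0.0
shift [-0.06   0.003  0.381] turn 0.002 or -1.998 q6 -18.9 eef [ 0.4476 -0.3906  0.0461]
```

```bash
python3 -m creep '[-0.06,0,0.2,0,1,-0.06,0,0.33,0,1,-0.06,0,0.38,0,1,-0.06,0,0.38,0,1]'; python3 -m creep '[0,0,0,0,-1,0,0,0,0,-1,0,0,0,0,-1,0,0,0,0,-1,0,0,0,0,-1,0,0,0,0,-1,0,0,0,0,-1]' 15;  python3 -m creep '[0,0,-0.4,0,-1,0,0,-0.9,0,-1]'>/dev/null; python3 -m creep '[0,0,-0.5,0,-1,0,0,-1,0,-1]'>/dev/null; python3 -m creep '[0,0,-0.5,0,-1,0,0,-1,0,-1,0,0,-1,0,-1,0,0,-1,0,-1]';python3 - <<'E'
from h import *
place(4,dx=.012,z=.3)
E
```

```text
time_s: 48.6
eef_pos: [0.4449, -0.3964, 0.0078]
tool_rot: [[0.417, 0.909, -0.0], [0.909, -0.417, 0.0], [0.0, -0.0, -1.0]]
contact_force: [-0.1, -0.5, 0.7]
opening: 0.0912
finger_force: 0.0
time_s: 49.3
eef_pos: [0.4449, -0.3967, 0.008]
tool_rot: [[0.418, 0.909, 0.0], [0.909, -0.418, -0.0], [-0.0, 0.0, -1.0]]
contact_force: [-0.6, 1.0, 1.5]
opening: 0.05
finger_force: 15.0
time_s: 50.1
eef_pos: [0.4451, -0.3969, 0.2988]
tool_rot: [[0.418, 0.909, 0.002], [0.909, -0.418, -0.002], [-0.001, 0.002, -1.0]]
contact_force: [0.3, 0.5, -1.8]
opening: 0.05
finger_force: 15.0
4 shift [ 6.73  -1.722 -0.021] turn -0.28 or 1.72 q6 -19.3 eef [ 0.4451 -0.3969  0.2988]
```

```bash
for i in 1 2 3 4 5 6; do python3 -m creep '[0.48,-0.12,0,0,-1,0.961,-0.246,0,0,-1]' 15 >/dev/null; done; python3 -m creep '[0.48,-0.12,0,-0.09,-1,0.961,-0.246,0,-0.18,-1,0.961,-0.246,0,-0.28,-1,0.961,-0.246,0,-0.28,-1]'>/dev/null; python3 -m creep '[0,0,0.3,0,-1,0,0,0.6,0,-1,0,0,0.8,0,-1,0,0,0.9,0,-1,0,0,0.9,0,-1,0,0,0.9,0,-1]'; python3 - <<'E'
from h import *
place(4,dx=.012,z=.190);place(4,dx=0)
E
```

```text
time_s: 52.3
eef_pos: [0.5696, 0.2862, 0.2084]
tool_rot: [[-0.007, 1.0, 0.0], [1.0, 0.007, 0.0], [0.0, 0.0, -1.0]]
contact_force: [-1.1, 0.3, -0.1]
opening: 0.0499
finger_force: 15.0
4 shift [0.003 0.001 0.184] turn -0.002 or 1.998 q6 24.2 eef [0.5696 0.2862 0.2084]
4 shift [0.123 0.    0.258] turn -0.002 or 1.998 q6 24.2 eef [0.5696 0.2862 0.2084]
```

```bash
python3 -m creep '[0,0,0.1,0,-1,0,0,0.155,0,-1,0,0,0.18,0,-1,0.04,0,0.205,0,-1,0.07,0,0.225,0,-1,0.1,0,0.245,0,-1,0.12,0,0.256,0,-1,0.12,0,0.256,0,-1]' 5; python3 -m creep '[0.02,0,0.005,0,-1,0.04,0,0.01,0,-1,0.06,0,0.015,0,-1,0.06,0,0.015,0,-1]' 5; python3 -m creep '[0,0,0,0,0.4,0,0,0,0,0.4,0,0,0,0,0.4,-0.06,0,-0.02,0,0.4,-0.06,0,-0.02,0,-1,-0.06,0,-0.02,0,-1,-0.06,0,-0.02,0,-1,-0.06,0,-0.02,0,-1,-0.06,0,-0.02,0,-1]' 6;python3 -m creep '[0.02,0,0.004,0,-1,0.04,0,0.008,0,-1,0.06,0,0.012,0,-1,0.06,0,0.012,0,-1]' 6
python3 -m creep '[-0.01,0,0,0,0.5,-0.01,0,0,0,0.5,-0.01,0,0,0,0.5,-0.01,0,-0.3,0,0.5,-0.01,0,-0.7,0,1,-0.01,0,-1,0,1]' 15; python3 -m creep '[0,0,-0.2,0,1,0,0,-0.35,0,1,0,0,-0.35,0,1,0,0,-0.35,0,1]'; python3 - <<'E'
from h import *
f=grab('top')
for c,a,L,w,A in flasks(f): print(c.round(4),np.degrees(np.arctan2(a[1],a[0])).round(1),(L*1e3).round(1),A)
home(4)
v=S((.932,.362,0))-S((0,0,0)); need(S((.066,-.043,.29)),-v)
g=grab('wrist','w11.png'); s=grab('scene','s11.png'); cv2.imwrite('pics/m3.png',np.hstack([cv2.resize(s['frame'][80:215,250:430],(400,300),interpolation=cv2.INTER_CUBIC),cv2.resize(g['frame'],(400,300))]))
E
```

```text
time_s: 53.1
eef_pos: [0.5693, 0.2988, 0.1822]
tool_rot: [[-0.009, 1.0, 0.0], [1.0, 0.009, 0.0], [0.0, 0.0, -1.0]]
contact_force: [-0.4, 0.4, 0.5]
opening: 0.0499
finger_force: 5.0
time_s: 53.5
eef_pos: [0.5692, 0.3041, 0.1807]
tool_rot: [[-0.009, 1.0, -0.0], [1.0, 0.009, -0.001], [-0.001, -0.0, -1.0]]
contact_force: [-0.1, -4.5, 2.0]
opening: 0.0502
finger_force: 5.0
time_s: 54.4
eef_pos: [0.5693, 0.2983, 0.1828]
tool_rot: [[-0.009, 1.0, 0.0], [1.0, 0.009, -0.0], [-0.0, 0.0, -1.0]]
contact_force: [0.1, -4.2, 3.5]
opening: 0.0499
finger_force: 6.0
time_s: 54.8
eef_pos: [0.5692, 0.304, 0.1813]
tool_rot: [[-0.009, 1.0, -0.0], [1.0, 0.009, -0.001], [-0.001, -0.0, -1.0]]
contact_force: [1.1, -6.6, 1.6]
opening: 0.05
finger_force: 6.0
time_s: 55.4
eef_pos: [0.5694, 0.3037, 0.2836]
tool_rot: [[-0.009, 1.0, 0.001], [1.0, 0.009, 0.001], [0.001, 0.001, -1.0]]
contact_force: [0.9, -0.0, 0.1]
opening: 0.0816
finger_force: 0.0
time_s: 55.8
eef_pos: [0.5689, 0.3034, 0.3157]
tool_rot: [[-0.009, 1.0, -0.001], [1.0, 0.009, -0.0], [-0.0, -0.001, -1.0]]
contact_force: [-0.4, 0.1, -0.2]
opening: 0.091
finger_force: 0.0
[ 0.6692 -0.4193] 90.7 122.7 3606.5
home pred v 161.0 4mm off 165.2 from 149 [214. 215. 215. 215. 212. 202. 179. 209. 214. 215. 214. 215. 215.]
shift [-1.453 -0.87   0.252] turn -0.236 or 1.764 q6 25.5 eef [0.5687 0.3032 0.315 ]
```

```bash
python3 -m creep '[-0.49,-0.29,0,0,0,-0.97,-0.58,0,0,0]' 50 >/dev/null; python3 -m creep '[-0.25,-0.15,0,-0.1,0,-0.491,-0.295,0,-0.2,0,-0.491,-0.295,0,-0.2,0]'>/dev/null;  python3 -m creep '[0,0,0.4,0,0,0,0,0.8,0,0,0,0,1,0,0,0,0,1,0,0,0,0,1,0,0]'; python3 - <<'E'
from h import *
need((.4825,.1563,.122),(-.309,.951));g=grab('wrist')
print(proj(g,(.4825,.1563,.154)))
m=cv2.resize(g['frame'],None,fx=1,fy=1);t=m[150:260,240:330].max(2);print(np.argwhere(t<0).size)
# bright button blob surrounded by black
gr=cv2.cvtColor(m,cv2.COLOR_BGR2GRAY)[120:250,245:330];b=(gr>150).astype(np.uint8)
n,l,st,ce=cv2.connectedComponentsWithStats(b)
print([(st[i][:].tolist(),(ce[i]+[245,120]).round(1).tolist()) for i in range(1,n) if 20<st[i][4]<600])
E
```

```text
time_s: 57.0
eef_pos: [0.49, 0.1681, 0.2168]
tool_rot: [[-0.317, 0.948, -0.0], [0.948, 0.317, -0.0], [0.0, -0.0, -1.0]]
contact_force: [0.7, 0.1, 0.1]
opening: 0.0456
finger_force: 0.0
shift [-0.089 -0.108  0.948] turn 0.005 or -1.995 q6 -2.1 eef [0.49   0.1681 0.2168]
[269.05057419 234.67453846]
0
[([34, 108, 4, 8, 22], [280.5, 231.5])]
```

```bash
python3 -m creep '[-0.089,-0.09,0,0,0,-0.089,-0.09,0.4,0,0,-0.089,-0.09,0.7,0,0,-0.089,-0.09,0.88,0,0,-0.089,-0.09,0.945,0,0,-0.089,-0.09,0.945,0,0]' 50; python3 -m creep '[0,0,0,0,-1,0,0,0,0,-1,0,0,0,0,-1,0,0,0,0,-1,0,0,0,0,-1]' 50
```

```text
time_s: 57.65
eef_pos: [0.4839, 0.1562, 0.1223]
tool_rot: [[-0.317, 0.948, -0.0], [0.948, 0.317, -0.0], [-0.0, -0.0, -1.0]]
contact_force: [0.7, -0.1, 1.3]
opening: 0.0454
finger_force: 0.0
time_s: 58.15
eef_pos: [0.4848, 0.1567, 0.1229]
tool_rot: [[-0.318, 0.948, 0.002], [0.948, 0.318, 0.0], [-0.0, 0.002, -1.0]]
contact_force: [0.5, -1.3, 7.3]
opening: 0.0215
finger_force: 50.0
```

```bash
python3 -m creep '[0,0,-0.1,0,-1,0,0,-0.2,0,-1,0,0,-0.3,0,-1,0,0,-0.45,0,-1,0,0,-0.7,0,-1,0,0,-1,0,-1,0,0,-1,0,-1]' 50; python3 -m creep '[0,0,-0.2,0,-1,0,0,-0.2,0,-1,0,0,-0.2,0,-1,0,0,-0.2,0,-1,0,0,-0.2,0,-1,0,0,-0.2,0,-1,0,0,-0.2,0,-1,0,0,-0.2,0,-1,0,0,-0.2,0,-1,0,0,-0.2,0,-1,0,0,-0.2,0,-1,0,0,-0.2,0,-1,0,0,-0.2,0,-1,0,0,-0.2,0,-1,0,0,-0.2,0,-1,0,0,-0.2,0,-1,0,0,-0.2,0,-1]' 50
python3 - <<'E'
from h import *
ex=S((0,-1,0))-S((0,0,0));need(S((-.06,-.065,.2)),ex)
o=ctrl.get_obs();print(o['opening'])
g=grab('wrist','w12.png');grab('scene','s12.png');grab('top','t12.png')
for n,p in dict(park=(-.06,-.065,.075),lock=(.066,-.043,.075)).items(): print(n,proj(g,S(p)))
E
```

```text
time_s: 58.85
eef_pos: [0.4855, 0.1569, 0.2259]
tool_rot: [[-0.318, 0.948, 0.005], [0.948, 0.318, 0.001], [-0.0, 0.005, -1.0]]
contact_force: [0.0, -0.2, -0.7]
opening: 0.0207
finger_force: 50.0
time_s: 60.55
eef_pos: [0.4839, 0.1565, 0.242]
tool_rot: [[-0.318, 0.948, -0.0], [0.948, 0.318, -0.0], [0.0, -0.0, -1.0]]
contact_force: [1.2, 0.4, -0.6]
opening: 0.0208
finger_force: 50.0
shift [1.275 0.172 0.42 ] turn -0.8 or 1.2 q6 -3.2 eef [0.4839 0.1565 0.242 ]
0.020777721649573245
park [300.21695291  69.62396086]
lock [282.3163523  194.28676878]
```

```bash
python3 -m creep '[0.3,0.04,0,0,-1,0.637,0.086,0,0,-1]' 50 >/dev/null; python3 -m creep '[0.3,0.04,0.1,-0.09,-1,0.638,0.086,0.3,-0.18,-1,0.638,0.086,0.4,-0.27,-1,0.638,0.086,0.4,-0.36,-1,0.638,0.086,0.4,-0.45,-1,0.638,0.086,0.4,-0.54,-1,0.638,0.086,0.4,-0.63,-1,0.638,0.086,0.4,-0.72,-1,0.638,0.086,0.4,-0.8,-1,0.638,0.086,0.4,-0.8,-1,0.638,0.086,0.4,-0.8,-1]'
python3 - <<'E'
from h import *
ex=S((0,-1,0))-S((0,0,0));need(S((-.06,-.065,.160)),ex)
g=grab('wrist','w13.png');p=proj(g,S((-.06,-.065,.075)));print(p)
x,y=int(p[0])-50,int(p[1])-45;c=cv2.cvtColor(g['frame'],cv2.COLOR_BGR2GRAY)[y:y+90,x:x+100]
h=cv2.HoughCircles(cv2.resize(c,None,fx=3,fy=3),cv2.HOUGH_GRADIENT,2,60,param1=100,param2=30,minRadius=15,maxRadius=70)
print(None if h is None else (h[0][:4]/3+[x,y,0]).round(1))
E
```

```text
time_s: 62.0
eef_pos: [0.4597, 0.2828, 0.202]
tool_rot: [[-1.0, -0.005, -0.0], [-0.005, 1.0, -0.0], [0.0, -0.0, -1.0]]
contact_force: [-0.0, -1.3, -0.6]
opening: 0.0214
finger_force: 50.0
shift [-0.    0.    0.42] turn -0.003 or 1.997 q6 -61.2 eef [0.4597 0.2828 0.202 ]
[282.95743715 202.77356321]
[[285.  202.   12.5]
 [283.  246.   22.2]
 [302.3 180.7  22.9]
 [307.  244.7  16.9]]
```

```bash
python3 -m creep '[0,0,0.2,0,-1,0,0,0.4,0,-1,0,0,0.5,0,-1,0,0,0.56,0,-1,0,0,0.6,0,-1,0,0,0.6,0,-1]' 50; python3 -m creep '[0,0,0.05,0,-1,0,0,0.1,0,-1,0,0,0.15,0,-1,0,0,0.19,0,-1,0,0,0.19,0,-1]' 50
```

```text
time_s: 62.65
eef_pos: [0.4601, 0.2831, 0.1422]
tool_rot: [[-1.0, -0.009, 0.001], [-0.009, 1.0, 0.001], [-0.001, 0.0, -1.0]]
contact_force: [1.3, 1.9, -2.2]
opening: 0.021
finger_force: 50.0
time_s: 63.15
eef_pos: [0.4602, 0.2831, 0.1229]
tool_rot: [[-1.0, -0.009, 0.001], [-0.009, 1.0, 0.0], [-0.001, 0.0, -1.0]]
contact_force: [2.8, 2.4, 0.9]
opening: 0.0211
finger_force: 50.0
```

In fully. Release, retreat and check.

```bash
python3 -m creep '[0,0,0,0,-0.2,0,0,0,0,0,0,0,0,0,0,0,0,0,0,0,0,0,-0.3,0,0,0,0,-0.7,0,0,0,0,-1,0,0]' 40; python3 -m creep '[0,0,-0.5,0,0,0,0,-1,0,0,0.3,-0.3,-1,0,0,0.8,-0.8,-1,0,0,1,-1,-1,0,0,1,-1,-1,0,0]'; python3 -m creep '[0,-0.5,0,0,0,0,-1,0,0,0,0,-1,0,0,0,0,-1,0,0,0,0,-1,0,0,0]'; python3 - <<'E'
from h import *
t=grab('top');s=grab('scene');g=grab('wrist')
a=cv2.resize(s['frame'][85:205,250:410],(400,300),interpolation=cv2.INTER_CUBIC);b=cv2.resize(t['frame'][165:285,120:280],(400,300),interpolation=cv2.INTER_CUBIC)
cv2.imwrite('pics/end.png',np.vstack([np.hstack([a,b]),np.hstack([cv2.resize(g['frame'],(400,300)),cv2.resize(t['frame'],(400,300))])]))
p=proj(t,S((-.06,-.065,.154)));print('pin top pred in crop',((p-[120,165])*2.5).round())
E
```

```text
time_s: 63.85
eef_pos: [0.4598, 0.2828, 0.2249]
tool_rot: [[-1.0, -0.009, 0.0], [-0.009, 1.0, 0.0], [-0.0, 0.0, -1.0]]
contact_force: [0.5, 0.1, -0.5]
opening: 0.0457
finger_force: 0.0
time_s: 64.45
eef_pos: [0.3573, 0.1793, 0.3228]
tool_rot: [[-1.0, -0.008, 0.0], [-0.008, 1.0, -0.0], [-0.0, -0.0, -1.0]]
contact_force: [0.5, 1.5, -0.3]
opening: 0.0458
finger_force: 0.0
time_s: 64.95
eef_pos: [0.3617, 0.0825, 0.323]
tool_rot: [[-1.0, -0.009, -0.0], [-0.009, 1.0, 0.0], [0.0, 0.0, -1.0]]
contact_force: [-0.4, 0.4, 0.4]
opening: 0.0453
finger_force: 0.0
pin top pred in crop [ 91. 179.]
```

View pics/end.png

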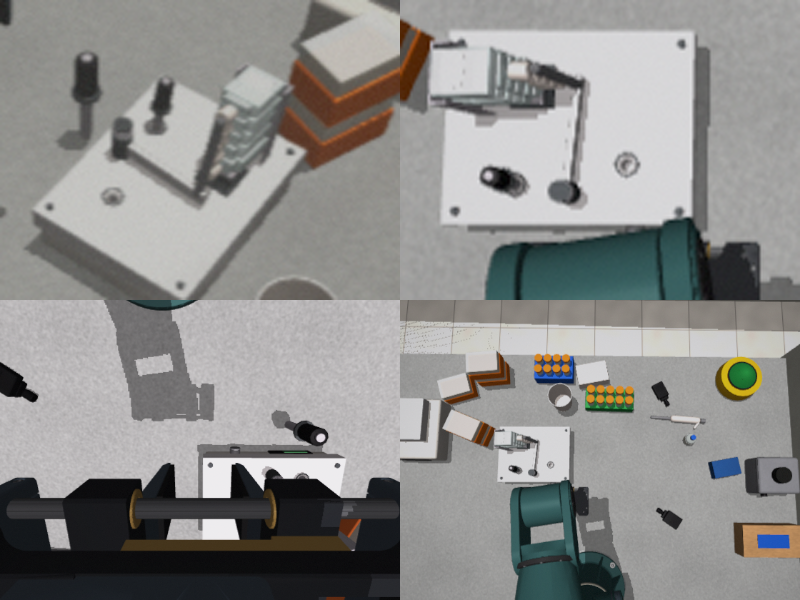

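The final picture shows five flasks stacked with the rod on their caps, and the pin back in the parking hole with its button at about (488,175) in the top crop, close to the predicted (491,179). The other things on the bench look undisturbed.

```bash
python3 -c "
from plant import ctrl
print(ctrl.hand_in())"
```

```text
the job is handed in; nothing more can be done
None
```

Job handed in at about 65 s: all five flasks are stacked on the cradle against the backstop, the retaining arm has closed onto their caps, the pin is back in its parking hole, and the other things on the bench were left where they were.

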